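# Raise the guard sash of a sample carousel and bring the tall jar out to the front

## Robot

A 7-joint arm with a two-finger parallel gripper is mounted at the origin on the work surface. World frame = base frame: x ahead of the robot, y to its left, z up, the work surface at z = 0. Lengths are in m, angles in rad, forces in N, time in s.
With the tool pointing down it reaches from about 0.425 to 0.825 m from the base axis. Payload 3.6 kg.
Tool frame: the origin (TCP) lies between the finger pads; the fingertips stand 19 mm ahead of it and the grasp point (between the pads) is the TCP (tip_extent is the distance from the TCP to the fingertips, in m); z points along the fingers, y is the line along which they close (so a half turn about z gives the same grasp; the last joint's range is limited). The gripper opens to 93 mm and grips with 3 to 60 N. Pads are 15 mm wide; open, the fingers measure 128 mm over their backs; the gripper's body (75 mm by 188 mm) begins 65 mm behind the grasp point.
Start: joints at [1.188, 0.615, -0.013, 1.423, 0.008, 1.103, -0.04], TCP at [0.227, -0.609, 0.209] pointing down, gripper open.
Joint ranges: [-3.12, 3.12], [-0.3, 2.06], [-1.34, 1.32], [0.26, 2.42], [-1.36, 4.5], [0.01, 1.98], [-2.84, 2.84]. Speed limits (rad/s): [2.79, 2.79, 3.14, 3.14, 3.14, 3.14, 3.14].

## Interface

Orientations are given as [roll, pitch, yaw] about the fixed x, y, z axes, in that order (R = Rz(yaw) Ry(pitch) Rx(roll)).
In Python, from bench import * gives the robot as it stands.
- The arm moves only by the tool step_arm, never from a script. Its argument "moves" is a list of rows, each a list of 2 entries, a list of its own where there are three numbers: the shift along the tool's x, y, z in mm, then the turn, a rotation vector about the tool's x, y, z in degrees. In form: [[[tx, ty, tz], [ax, ay, az]], ...]. A call has 1 to 10 rows; each row is the pose to reach, as a shift and turn from the pose commanded when the call began, along the tool's axes at that moment; what a row does not reach only later rows make up. A row lasts 1/8 s, in which the tool goes at most 62.5 mm and 10.7 degrees, less where a joint would pass 70% of its speed; a pose out of reach is approached as far as the arm can. A call with a gripper value outside its range is refused whole. "jaw" is the opening in per cent of the stroke, from 0 (shut) to 100 (fully open), set as the call begins (left out, the last holds). The fingers move at their own pace and stop on an object; the grip force is fixed at half the most. Time passes only in rows, so rows that repeat a pose let the fingers close. It gives the time, the measured TCP pose, the force, the opening and the grip force at its end, in the units of the state.
- get_obs(): the state, without advancing time (a new reading comes with each control period).
- grab_frame(name): name is "scene" or "top" or "wrist"; returns the picture (400x640x3 uint8, blue, green, red); there is no depth.
- camera_info(name): a dict with "K" (3x3 intrinsics, pixels), "eye" and "orientation" of the camera in the world. Camera axes: x right, y down, z forward; pixel columns grow to the right and rows downward; lengths in m; the calibration is good to about 2 mm. The wrist camera is an equidistant fisheye: a pixel r from the principal point sees the ray r / f radians off the axis. A picture is of the moment at which its call begins: read the wrist's pose just before it. camera_info takes no time and is no camera call; for the wrist camera it gives the pose at the moment of the call.
- close_job(): hands the job in; it is judged then, once.
The state is a dict: "clock": time; "q": joint angles; "dq": joint speeds; "joint_torque": joint torques, N m; "tcp_pos": TCP position; "tool_rot": TCP orientation; "wrist_force": force on the tool from outside, world axes, zero at the start; "moment": the same for the moment, N m; "finger_gap": finger opening in m; "finger_force": force on a finger pad.
Only numpy, scipy, OpenCV 4.12 (cv2) and the standard library are available. Lean on these libraries where they do the work, as an engineer would, in place of code of your own. Each camera call takes 0.05 s, during which the arm holds its last target. There are 200 camera calls.

## Task

Raise the clear guard sash of the sample carousel until the underside of its ledge is level with the pointer of the black clip on the post, and leave it there. Then, with the way open, turn the carousel by the steel pins on its rim, without touching the jars, until the tall jar faces squarely front, towards the robot. Leave the other things on the bench where they are.

Things in the scene. Friction and masses are not known exactly. Their poses are not given: they have to be found in the camera images.
- station: Fixed station, front to its -x (robot side), z up. Origin on the bench under the sash's middle. Base 12 mm thick: x -120..160, y -140..140 mm, and a strip x -25..25, y -270..270 mm. Two posts (30 x 24 mm in x, y; 490 mm tall) at x 0, y +-250 mm, joined by a bar on top. The sash hangs between them across the carousel, whose front part lies before it, the rear behind it. No walls or roof.
- sash (a joint): Height of the sash above its lowest position, 0 to 0.17 m. Clear framed pane 474 mm wide, 190 mm tall, 14 mm thick in the station's plane x = 0, sliding straight up; underside of sash and ledge at 100 mm above the bench + joint value, above pins and short jars. Counterbalanced: stays where left; moving it takes about 2.5 N (1 N more or less), plus 8 N per m/s.
- ledge_edge (a point): Middle of the lower front edge of the grey ledge along the sash's bottom on the robot's side: 440 mm wide (station y -220..220 mm), reaching 38 mm in front of the sash's middle plane, 10 mm thick, underside flush with the sash's lower edge. Can be pushed up anywhere; over 150 mm from the middle no carousel is beneath. Moves with the sash.
- mark_tip (a point): Tip of the pointer of the black clip (16 mm tall, 42 x 40 mm) on the left post (station +y side): its height is the mark for the underside of the ledge, 200 to 250 mm above the bench. It points inward from the post, once on the front and once on the back; the clip is fixed, its height differs from run to run.
- carousel (a joint): Turn of the carousel, counterclockwise from above positive, rad; 0 (or any full turn) = tall jar exactly at the front (station -x). At the start the tall jar is in the rear part. Turns endlessly either way with light friction (about 1 N at the pins) and stops when let go.
- carousel_axis (a point): On the carousel's axis (station x +20 mm, y 0), at the top of its white disc, 48 mm above the bench. Disc 260 mm in diameter, reaching 110 mm in front of the sash plane. On its rim six upright steel pins, 12 mm in diameter, 36 mm tall (tops 84 mm above the bench), on a circle of radius 122 mm, 60 degrees apart, midway between the jars: two are 30 degrees either side of the tall jar.
- tall_jar (a point): Centre of the top of the tall amber jar (40 mm in diameter, 85 mm tall, white cap) on the carousel, 74 mm from its axis.
- jars: The six amber jars with white caps, fixed in the carousel on a circle of radius 74 mm, 60 degrees apart, 40 mm in diameter; one is 85 mm tall, the other five 45 mm. Origin on the carousel's axis at the top of the disc; its -x axis points to the tall jar. Not to be touched.
- spray: Bystander: white spray bottle, 68 mm in diameter, 204 mm tall, origin at the centre of its underside.
- tube_rack: Bystander: orange tube rack 100 x 140 x 40 mm, origin at the centre of its underside.
- vortex: Bystander: white vortex mixer 120 x 110 mm, 120 mm tall, origin at the centre of its underside.

How it is judged:
By the outcome, as a careful person would: the job done as asked, in the order asked, and still so for the second after the job is handed in, with the robot touching nothing.
It also fails if it takes over 72 s, if anything falls off the work surface, if the arm or the gripper's body presses on something with over 40 N, if the wrist force passes 120 N, or if a joint passes its speed limit or range.

## Working session

There is one attempt and no reset: what is moved stays moved. The work goes in short steps, Python scripts to look and compute and a tool call to move; the robot and the scene stay as the last step left them, time stands still between calls to the robot, and variables do not carry over. Pictures are saved under pics/ and viewed, at most 10 in all, crops included, and the job is handed in when it is done.

Besides the shell and the picture viewer there is one more tool, called after "Request:" in YAML: its name, and indented under it one key for each argument. step_arm: Moves the arm, as the interface text tells. Its arguments: {"type":"object","properties":{"moves":{"type":"array","items":{"type":"array"}},"jaw":{"type":"number"}},"required":["moves"]}

```bash
mkdir -p pics; ls; python3 - <<'E'
from bench import *
import cv2,json
o=get_obs();print(o['clock'],o['tcp_pos'],o['tool_rot'],o['finger_gap'])
for n in("scene","top"):
    cv2.imwrite(f"pics/{n}0.png",grab_frame(n));print(n,camera_info(n))
E
```

```text
pics
0.0 [ 0.22672973 -0.60829915  0.2075028 ] [-3.13903792e+00  6.13774838e-05  3.56855244e-01] 0.09316919331575539
scene {'K': array([[441.57064554,   0.        , 330.47499284],
       [  0.        , 441.57064554, 199.07545403],
       [  0.        ,   0.        ,   1.        ]]), 'eye': array([0.85453868, 0.53711537, 1.16610214]), 'orientation': array([-2.57168423,  0.01485829,  2.55398533])}
top {'K': array([[491.82710767,   0.        , 319.78880196],
       [  0.        , 491.82710767, 199.10867908],
       [  0.        ,   0.        ,   1.        ]]), 'eye': array([ 0.3106279 , -0.01420147,  1.77661567]), 'orientation': array([-3.00178089,  0.01980385, -1.56545553])}
```

View pics/scene0.png

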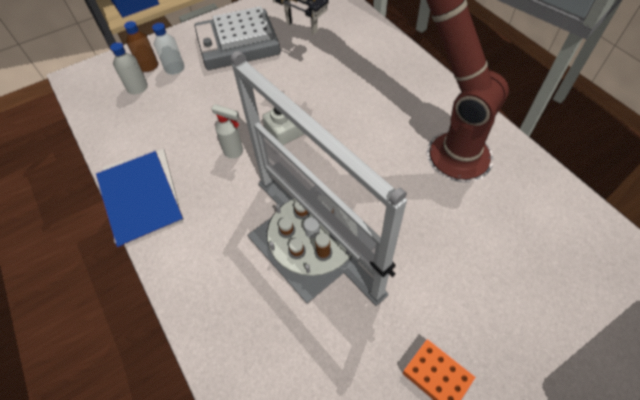

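View pics/top0.png

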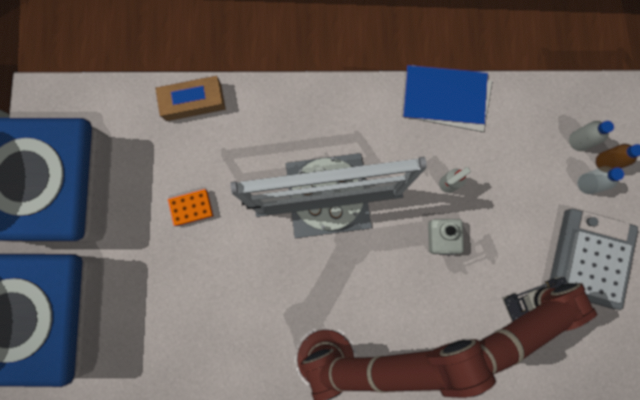

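The scene picture shows the frame, with the tall jar near (323,243) and the clip near (385,268). In the top picture the base plate corners are near (287,158), (360,153), (371,228) and (296,236). I'll view enlarged crops to measure more exactly.

```bash
cat > h.py <<'E'
import numpy as np,cv2
from scipy.spatial.transform import Rotation as R
from bench import *
def ray(n,p,ci=None):
    ci=ci or camera_info(n);K=ci['K'];Q=R.from_euler('xyz',ci['orientation']).as_matrix()
    d=np.array([(p[0]-K[0,2])/K[0,0],(p[1]-K[1,2])/K[1,1],1.])
    if n=='wrist':
        r=np.hypot(*d[:2]);d=np.array([d[0]/r*np.sin(r),d[1]/r*np.sin(r),np.cos(r)])
    return np.array(ci['eye']),Q@d
def onz(n,p,z,ci=None):
    e,d=ray(n,p,ci);return e+d*(z-e[2])/d[2]
def proj(n,X,ci=None):
    ci=ci or camera_info(n);K=ci['K'];Q=R.from_euler('xyz',ci['orientation']).as_matrix()
    c=Q.T@(np.array(X)-ci['eye'])
    if n=='wrist':
        r=np.hypot(*c[:2]);t=np.arctan2(r,c[2]);c=np.array([c[0]/r*t,c[1]/r*t,1])
    return K[0,0]*c[0]/c[2]+K[0,2],K[1,1]*c[1]/c[2]+K[1,2]
E
python3 - <<'E'
from h import *
t=cv2.imread('pics/top0.png')[140:250,220:440]; s=cv2.imread('pics/scene0.png')[170:310,230:420]
cv2.imwrite('pics/topc.png',cv2.resize(t,None,fx=3.6,fy=3.6,interpolation=cv2.INTER_CUBIC))
cv2.imwrite('pics/scenec.png',cv2.resize(s,None,fx=4,fy=4,interpolation=cv2.INTER_CUBIC))
for p in[(287,158),(360,153),(371,228),(296,236)]:print(onz('top',p,.012).round(3))
for p in[(237,188),(421,163)]:print(onz('top',p,.49).round(3))
E
```

```text
[0.711 0.143 0.012]
[ 0.73  -0.124  0.012]
[ 0.455 -0.162  0.012]
[0.425 0.107 0.012]
[0.521 0.233 0.49 ]
[ 0.589 -0.256  0.49 ]
```

View pics/topc.png

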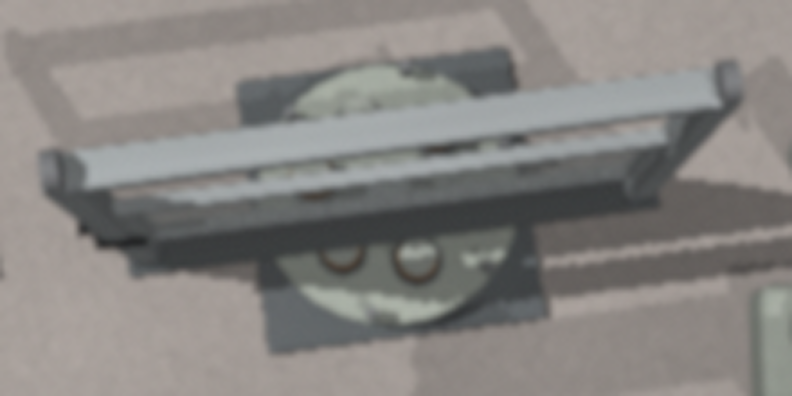

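View pics/scenec.png

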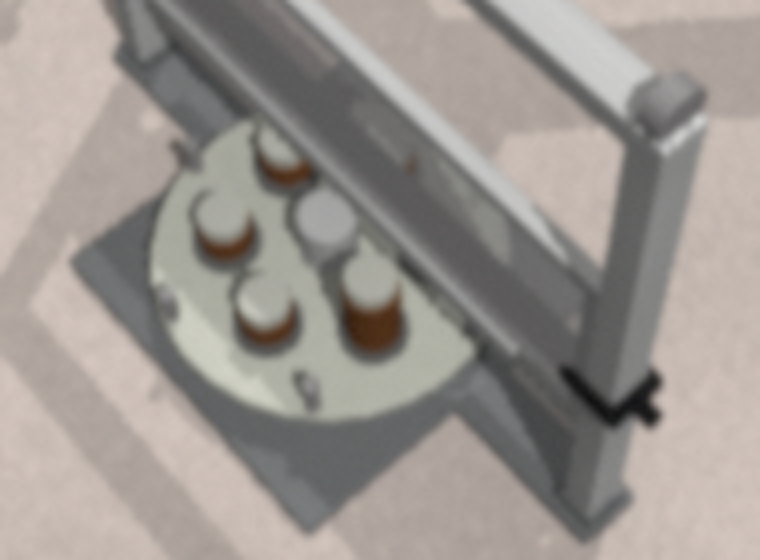

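The top crop shows the base corners at crop pixels (238,82), (510,48), (549,315) and (270,352), and the post tops at (55,170) and (728,80). The scene crop shows the tall jar's cap at (372,268) and the back tip of the clip at about (566,372).

```bash
python3 - <<'E'
from h import *
from scipy.optimize import least_squares
T=lambda x,y:(x/3.6+220,y/3.6+140)
S=lambda x,y:(x/4+230,y/4+170)
obs=[('top',T(238,82),(.16,.14,.012)),('top',T(510,48),(.16,-.14,.012)),('top',T(549,315),(-.12,-.14,.012)),('top',T(270,352),(-.12,.14,.012)),
('scene',S(72,260),(.16,-.14,.012)),('scene',S(310,532),(.16,.14,.012)),('scene',S(588,538),(.025,.27,.012)),('top',T(57,170),(0,.25,.49)),('top',T(728,80),(0,-.25,.49))]
def W(p,X):
    c,s=np.cos(p[2]),np.sin(p[2]);return np.array([p[0]+c*X[0]-s*X[1],p[1]+s*X[0]+c*X[1],X[2]])
f=lambda p:np.ravel([np.subtract(proj(n,W(p,X)),u) for n,u,X in obs])
r=least_squares(f,[.55,0,.13],loss='soft_l1');p=r.x;print('station',p.round(4));print(f(p).reshape(-1,2).round(1).tolist())
np.save('st.npy',p)
def loc(q):
    d=q[:2]-p[:2];c,s=np.cos(p[2]),np.sin(p[2]);return np.array([c*d[0]+s*d[1],-s*d[0]+c*d[1]])
j=loc(onz('scene',S(372,268),.133))-[.02,0];print('jar',j,np.hypot(*j),'carousel deg',np.degrees(np.arctan2(-j[1],-j[0])))
for c in[(308,390),(168,302),(188,155)]:
    j=loc(onz('scene',S(*c),.07))-[.02,0];print('pin',np.hypot(*j),np.degrees(np.arctan2(j[1],j[0])))
# clip back tip: ray with station x=.02
e,d=ray('scene',S(566,372))
for x in(.015,.021):
    k=[(x-loc(e)[0])/(loc(e+d)[0]-loc(e)[0])][0];q=e+d*k;print('tip',loc(q),q[2])
for n,c,z in(('top',(450,230),.12),('top',(455,178),.2)):print(onz(n,c,z))
for X in[(-.038,.2,.1),(-.038,-.2,.1),(-.102,0,.07),(0.02,0,.048)]:print(X,W(p,X))
print(camera_info('wrist'))
E
```

```text
station [ 0.5554 -0.0106  0.1405]
[[-1.1, -0.3], [-1.0, -1.3], [-0.4, 0.1], [-0.3, 0.4], [-1.9, -1.2], [-0.6, -1.3], [-0.6, -0.6], [-0.5, 0.9], [-0.6, 0.3]]
jar [0.01725233 0.07129378] 0.07335152288336856 carousel deg -103.60345214129823
pin 0.12377022767509605 43.787180604496044
pin 0.12259969061630499 -14.048432351398134
pin 0.11989282387770195 -72.95945014686129
tip [0.015      0.22539294] 0.18796850080616512
tip [0.021      0.23000355] 0.2043679174589591
[ 0.44009462 -0.41761306  0.12      ]
[ 0.60255409 -0.41953793  0.2       ]
(-0.038, 0.2, 0.1) [0.48979835 0.18213618 0.1       ]
(-0.038, -0.2, 0.1) [ 0.54582634 -0.21392047  0.1       ]
(-0.102, 0, 0.07) [ 0.45444328 -0.02485662  0.07      ]
(0.02, 0, 0.048) [ 0.57524056 -0.00776809  0.048     ]
{'K': array([[309.70691629,   0.        , 319.50682979],
       [  0.        , 309.70691629, 195.66852667],
       [  0.        ,   0.        ,   1.        ]]), 'eye': array([ 0.28713164, -0.58634972,  0.38396154]), 'orientation': array([ 2.90201619,  0.00384257, -1.21307048])}
```

```bash
cat >> h.py <<'E'
def pose(psi,th): return (R.from_euler('z',psi)*R.from_euler('y',-th)*R.from_euler('x',np.pi))
def go(pos,psi,th,o=None):
    o=o or get_obs();Q=R.from_euler('xyz',o['tool_rot'])
    print('shift',(Q.inv().apply(np.array(pos)-o['tcp_pos'])*1e3).round(1),'turn',np.degrees((Q.inv()*pose(psi,th)).as_rotvec()).round(1))
P=np.load('st.npy')
def W(X):
    c,s=np.cos(P[2]),np.sin(P[2]);return np.array([P[0]+c*X[0]-s*X[1],P[1]+s*X[0]+c*X[1],X[2]])
def loc(q):
    d=np.array(q)-[P[0],P[1],0];return R.from_euler('z',-P[2]).apply(d)
E
python3 -c "
from h import *
go((.4,-.2,.38),.14,0)
go((.36,.12,.33),.14,1.)"
```

```text
shift [ 305.  -322.5 -171.7] turn [-0.1  0.  12.4]
shift [ 379.3 -636.2 -121. ] turn [-6.3 57.1 11.3]
```

Request:
step_arm:
  moves:
    - [[30,-20,-60],[0,0,2]]
    - [[305,-322,-172],[0,0,12]]
    - [[305,-322,-172],[0,0,12]]
    - [[305,-322,-172],[0,0,12]]
    - [[305,-322,-172],[0,0,12]]
    - [[305,-322,-172],[0,0,12]]
    - [[305,-322,-172],[0,0,12]]
    - [[305,-322,-172],[0,0,12]]
    - [[305,-322,-172],[0,0,12]]
    - [[305,-322,-172],[0,0,12]]

```text
clock: 1.35
tcp_pos: [0.3997, -0.2014, 0.3802]
tool_rot: [3.141, 0.001, 0.147]
wrist_force: [-0.6, -0.3, -0.3]
finger_gap: 0.0928
finger_force: 0.0
```

```bash
python3 -c "
from h import *
print(get_obs()['q'])
go((.36,.12,.33),.14,1.)"
```

```text
[ 0.51422133  0.1599378  -0.11705492  1.65565827  0.02000385  1.3282381
 -1.03031644]
shift [   7.8 -323.8   50.2] turn [-0.2 57.4  0.4]
```

Request:
step_arm:
  moves:
    - [[8,-324,50],[0,57,0]]
    - [[8,-324,50],[0,57,0]]
    - [[8,-324,50],[0,57,0]]
    - [[8,-324,50],[0,57,0]]
    - [[8,-324,50],[0,57,0]]
    - [[8,-324,50],[0,57,0]]
    - [[8,-324,50],[0,57,0]]
    - [[8,-324,50],[0,57,0]]
    - [[8,-324,50],[0,57,0]]
    - [[8,-324,50],[0,57,0]]

```text
clock: 2.6
tcp_pos: [0.4136, 0.1351, 0.3762]
tool_rot: [-3.14, -0.945, 0.143]
wrist_force: [0.3, 0.2, 0.2]
finger_gap: 0.0929
finger_force: 0.0
```

```bash
python3 -c "
from h import *
print(get_obs()['q'].round(2),camera_info('wrist'))
cv2.imwrite('pics/w1.png',grab_frame('wrist'))"
```

```text
[ 0.43 -0.3  -0.76  2.42  0.44  0.01 -2.27] {'K': array([[309.70691629,   0.        , 319.50682979],
       [  0.        , 309.70691629, 195.66852667],
       [  0.        ,   0.        ,   1.        ]]), 'eye': array([0.30914323, 0.1194337 , 0.53261648]), 'orientation': array([-2.43602186,  0.00261662, -1.42508542])}
```

View pics/w1.png

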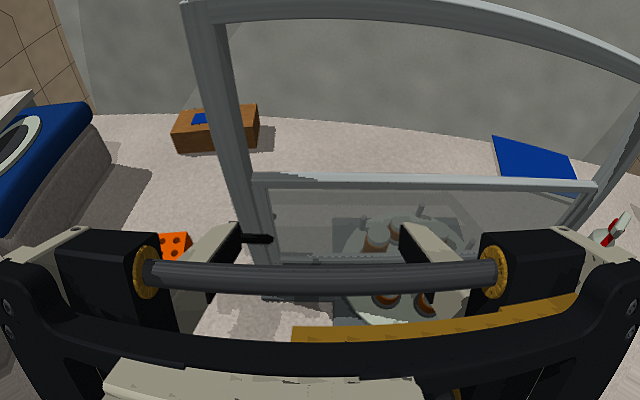

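The wrist picture shows the front tip of the clip at about (272,239), and the sash's upper rail across the picture at row 180.

```bash
python3 -c "
from h import *
from scipy.optimize import least_squares
o=get_obs()
im=cv2.imread('pics/w1.png')
g=im[225:252,228:285].max(2);print(g[::3,::3])
ci=camera_info('wrist')
def f(v):
    a,y,z=v
    return np.r_[np.subtract(proj('wrist',W((-a,y,z)),ci),(273.5,239)),np.subtract(proj('scene',W((a,y,z))),(371.5,263))]
r=least_squares(f,[.02,.225,.2]);print(r.x,r.fun)
"
```

```text
[[146 147 134  20  59  70  72  70  74  72  66  70  76  75  75  66 112 110
  106]
 [148 142  31  10  29  72  71  70  72  72  72  62  77  74  74  65  96  98
  100]
 [155  52  17   8   7  80  72  73  73  74  74  56  78  74  73  68  88  99
  100]
 [ 78  16   6   8  12  18  18  18  20  26  30  28  36  33  71  77  76  98
   99]
 [ 22   7   6   8   8  13  14  13  15  16   8  10  11   8   4  29  72 100
  100]
 [ 12   6   8   9   8   4   7   6   7   8   5   7   7   7   6  47  65  97
   98]
 [ 11   9   8   8   9 123  87  35  24  21  20  15  11   9  38  79  66  96
  100]
 [  6   9   7   7   0 149 150  71  73  71  74  72  60  60  76  74  75  87
   99]
 [  6   9   8   7   0 172 144  75  73  72  72  73  72  64  78  73  75  75
  101]]
[0.01381495 0.2252787  0.19577799] [-0.44761797  0.86560238  0.52725053 -1.70284158]
```

```bash
python3 -c "
from h import *
print(W((-.12,-.19,.13)))
go((.40,-.2,.36),.14,.7)
"
```

```text
[ 0.46323403 -0.21550479  0.13      ]
shift [-49.  329.7 -40.8] turn [ -0.2 -14.1   0.1]
```

Request:
step_arm:
  moves:
    - [[-49,330,-41],[0,-14,0]]
    - [[-49,330,-41],[0,-14,0]]
    - [[-49,330,-41],[0,-14,0]]
    - [[-49,330,-41],[0,-14,0]]
    - [[-49,330,-41],[0,-14,0]]
    - [[-49,330,-41],[0,-14,0]]
    - [[-49,330,-41],[0,-14,0]]
    - [[-49,330,-41],[0,-14,0]]
  jaw: 0

```text
clock: 3.65
tcp_pos: [0.4004, -0.1963, 0.3607]
tool_rot: [-3.139, -0.702, 0.143]
wrist_force: [0.2, 0.1, 1.2]
finger_gap: 0.0175
finger_force: 0.0
```

```bash
python3 -c "
from h import *
go((.463,-.215,.13),.14,1.0)
print(get_obs()['q'].round(2))
"
```

```text
shift [-103.7   27.9  214.4] turn [-0.3 17.1  0.1]
[-0.66 -0.29  1.16  2.18 -0.33  0.55 -0.63]
```

Request:
step_arm:
  moves:
    - [[-104,28,214],[0,17,0]]
    - [[-104,28,214],[0,17,0]]
    - [[-104,28,214],[0,17,0]]
    - [[-104,28,214],[0,17,0]]
    - [[-104,28,214],[0,17,0]]
    - [[-104,28,214],[0,17,0]]
    - [[-104,28,214],[0,17,0]]

```text
clock: 4.53
tcp_pos: [0.4546, -0.1072, 0.3326]
tool_rot: [3.103, -0.883, 0.14]
wrist_force: [0.2, -0.4, -0.7]
finger_gap: 0.0005
finger_force: 0.0
```

```bash
python3 -c "
from h import *
o=get_obs();print(o['q'].round(2),loc(o['tcp_pos']))
go(W((-.05,-.19,.07)),.14,1.0)
"
```

```text
[-0.97 -0.3   1.15  2.42 -1.36  0.01  0.19] [-0.11341854 -0.0815061   0.33258023]
shift [-162.4  100.1  219.9] turn [2.2 6.7 0.1]
```

```bash
cat > fk.py <<'E'
import numpy as np
from scipy.spatial.transform import Rotation as R
def fk(q,v,s):
    d1,d3,a3,d5,a4,a6,g=v[:7]
    Z=lambda a:R.from_euler('z',a);Y=lambda a:R.from_euler('y',a)
    p=np.array([0,0,d1]);Q=Z(s[0]*q[0])*Y(q[1])*Z(s[1]*q[2])
    p=p+Q.apply([a3,0,d3]);Q=Q*Y(q[3])
    p=p+Q.apply([a4,0,d5]);Q=Q*Z(s[2]*q[4])*Y(q[5])
    p=p+Q.apply([a6,0,g]);return p,Q*Z(s[3]*q[6]+s[4]*np.pi/2)
E
cat > fit.py <<'E'
from h import *
from fk import *
import itertools,json
from scipy.optimize import least_squares
o=get_obs()
D=[([1.188,.615,-.013,1.423,.008,1.103,-.04],[.2267,-.6083,.2075],[-3.139,0,.357]),
([.51422133,.1599378,-.11705492,1.65565827,.02000385,1.3282381,-1.03031644],[.3997,-.2014,.3802],[3.141,.001,.147]),
([.43,-.3,-.76,2.42,.44,.01,-2.27],[.4136,.1351,.3762],[-3.14,-.945,.143]),
([-.66,-.29,1.16,2.18,-.33,.55,-.63],[.4004,-.1963,.3607],[-3.139,-.702,.143]),(o['q'],o['tcp_pos'],o['tool_rot'])]
best=None
for s in itertools.product([-1],[1,-1],[1,-1],[1,-1],[1,-1]):
    def f(v):
        e=[]
        for q,p,r in D:
            a,Q=fk(q,v,s);e+=list(a-p)+list(.2*(Q.inv()*R.from_euler('xyz',r)).as_rotvec())
        return np.array(e)
    r=least_squares(f,[.27,.3,.05,.34,-.05,.08,.27])
    if best is None or r.cost<best[0]:best=(r.cost,s,r.x,r.fun)
print(best[0],best[1],best[2].round(4));print(best[3].reshape(-1,6).round(4))
json.dump([list(best[1]),list(best[2])],open('fk.json','w'))
E
python3 fit.py
```

```text
0.0009562626657184885 (-1, -1, -1, -1, 1) [ 0.2236  0.5309  0.0203  0.3561 -0.0255  0.0048  0.3013]
[[ 0.0197  0.0093 -0.0009  0.0006 -0.0001  0.    ]
 [ 0.0121  0.0184  0.0019 -0.0001  0.0001 -0.0001]
 [ 0.0034  0.026  -0.0042 -0.0012 -0.0009  0.0005]
 [-0.007   0.0081  0.0017 -0.0006  0.0002 -0.    ]
 [-0.0028  0.0106  0.0015 -0.     -0.     -0.    ]]
```

```bash
sed -i 's/p=np.array(\[0,0,d1\])/p=np.array([v[7],v[8],d1])/; ' fk.py; sed -i 's/,.08,.27\])/,.08,.27,0,0])/' fit.py; python3 fit.py
```

```text
5.811065253588635e-05 (-1, -1, -1, -1, 1) [ 0.2757  0.5102  0.0139  0.3686 -0.0102  0.0033  0.3195 -0.0136 -0.02  ]
[[ 0.002  -0.0002  0.0005  0.0006 -0.0001  0.    ]
 [-0.0008 -0.0012 -0.0016 -0.0001  0.0001 -0.0001]
 [ 0.007   0.0011 -0.0023 -0.0012 -0.0009  0.0005]
 [-0.0032 -0.0018  0.0012 -0.0006  0.0002 -0.    ]
 [-0.005   0.0021  0.0023 -0.     -0.     -0.    ]]
```

```bash
cat > ik.py <<'E'
from h import *
from fk import *
import json
from scipy.optimize import least_squares
s,v=json.load(open('fk.json'))
LO=np.array([-3.12,-.3,-1.34,.26,-1.36,.01,-2.84]);HI=np.array([3.12,2.06,1.32,2.42,4.5,1.98,2.84])
def ik(p,Q,seed,m=.04):
    def f(q):
        a,B=fk(q,v,s);return np.r_[(a-p)*5,(B.inv()*Q).as_rotvec(),.002*(q-seed)]
    r=least_squares(f,np.clip(seed,LO+m+.01,HI-m-.01),bounds=(LO+m,HI-m),max_nfev=80)
    return r.x,np.abs(f(r.x)[:6]).max()
E
cat > s.py <<'E'
from ik import *
rng=np.random.default_rng(0)
for roll in(0,90):
  for y in(.19,.1,0,-.1,-.19):
    for h in(-90,-70,-45,0,45,70,90):
      for th in (90,75):
        res=[]
        for z in(.1,.24):
            Q=pose(P[2]+np.radians(h),np.radians(th))*R.from_euler('z',roll,degrees=True)
            b=min((ik(W((-.035,y,z)),Q,np.array([-np.arctan2(y,.55)+rng.normal()*.3,.6,rng.normal()*.6,1.6,rng.uniform(-1.3,4),1.,rng.uniform(-2,2)])) for _ in range(5)),key=lambda t:t[1])
            res.append(b)
        if max(r[1] for r in res)<.02:print(roll,y,h,th,[r[0].round(2).tolist() for r in res])
E
time python3 s.py
```

```text
0 0.19 -90 90 [[-0.8, 1.28, -0.07, 1.33, 0.99, 1.94, 1.97], [-0.88, 1.05, 0.08, 1.41, 0.96, 1.94, 2.16]]
0 0.19 -90 75 [[-0.76, 1.14, -0.11, 1.41, 0.92, 1.76, 1.98], [-0.88, 0.92, 0.11, 1.43, 0.84, 1.77, 2.22]]
0 0.19 -70 90 [[-1.11, 1.22, 0.28, 1.65, 1.0, 1.49, 1.94], [-0.78, 0.96, -0.22, 1.73, 1.25, 1.91, 1.94]]
0 0.19 -70 75 [[-0.95, 1.05, 0.07, 1.73, 1.06, 1.43, 1.93], [-0.81, 0.81, -0.15, 1.74, 1.13, 1.66, 2.06]]
0 0.19 -45 90 [[-0.86, 1.17, -0.18, 2.04, 1.56, 1.74, 1.5], [-1.01, 0.86, 0.02, 2.13, 1.5, 1.56, 1.72]]
0 0.19 -45 75 [[-0.98, 0.98, 0.01, 2.11, 1.51, 1.3, 1.62], [-0.59, 0.75, -0.54, 2.13, 1.53, 1.68, 1.88]]
0 0.19 70 90 [[0.67, 1.27, -0.55, 2.05, -1.32, 1.04, 1.56], [0.81, 1.05, -0.8, 2.14, -1.32, 0.93, 1.32]]
0 0.19 70 75 [[0.71, 1.12, -0.66, 2.12, -1.32, 0.74, 1.43], [1.01, 1.17, -1.3, 2.13, -0.64, 0.36, 0.54]]
0 0.19 90 90 [[0.3, 1.19, -0.12, 1.74, -1.16, 1.55, 1.33], [0.28, 0.92, -0.09, 1.82, -1.21, 1.65, 1.17]]
0 0.19 90 75 [[0.32, 1.03, -0.18, 1.81, -1.08, 1.3, 1.22], [0.62, 0.88, -0.67, 1.83, -0.86, 1.14, 0.82]]
0 0.1 -90 90 [[-0.66, 1.23, -0.11, 1.52, 1.08, 1.
[... 8609 characters left out ...]
, 0.02]]
90 -0.19 -70 75 [[-0.27, 0.98, 0.08, 2.21, 1.85, 1.26, -0.07], [-0.43, 0.67, 0.3, 2.23, 1.76, 1.07, 0.23]]
90 -0.19 45 75 [[1.07, 1.06, -0.33, 1.78, -1.12, 1.15, -0.42], [1.16, 0.84, -0.49, 1.8, -1.06, 1.17, -0.68]]
90 -0.19 70 90 [[1.08, 1.38, -0.6, 1.28, -0.66, 1.56, -0.76], [0.89, 1.08, -0.21, 1.36, -1.01, 1.82, -0.69]]
90 -0.19 70 75 [[0.82, 1.15, -0.1, 1.36, -0.9, 1.62, -0.56], [0.74, 0.94, 0.06, 1.38, -1.01, 1.8, -0.66]]
90 -0.19 90 90 [[0.98, 1.56, -0.88, 0.88, -0.31, 1.89, -1.04], [1.07, 1.47, -1.22, 0.98, -0.22, 1.84, -1.33]]
90 -0.19 90 75 [[0.87, 1.32, -0.47, 1.0, -0.47, 1.8, -0.81], [1.02, 1.24, -0.93, 1.02, -0.28, 1.81, -1.16]]
real	2m28.288s
user	2m28.750s
sys	0m0.149s
```

```bash
cat > s2.py <<'E'
from ik import *
sd=np.array([-.98,.98,.01,2.11,1.51,1.3,1.62])
for h in(-30,-35,-40,-45):
  for th in(75,65):
    Q=pose(P[2]+np.radians(h),np.radians(th));q=sd;o=[]
    for X in[(-.038,.195,.065),(-.038,.195,.16),(-.038,.195,.24),(-.12,.195+.08*np.tan(-np.radians(h)),.065)]:
        q,e=ik(W(X),Q,q);o.append((q.round(2).tolist(),round(e,3)))
    print(h,th,*o,sep='\n  ')
E
python3 s2.py
```

```text
-30
  75
  ([-0.97, 1.08, 0.01, 2.3, 1.85, 1.36, 1.34], np.float64(0.0))
  ([-0.97, 0.83, 0.01, 2.35, 1.81, 1.31, 1.52], np.float64(0.0))
  ([-0.97, 0.63, 0.01, 2.35, 1.75, 1.27, 1.74], np.float64(0.0))
  ([-1.17, 1.08, -0.06, 2.33, 1.62, 1.37, 1.3], np.float64(0.0))
-30
  65
  ([-0.88, 0.94, -0.05, 2.32, 1.89, 1.21, 1.45], np.float64(0.0))
  ([-0.88, 0.7, -0.05, 2.34, 1.79, 1.14, 1.69], np.float64(0.0))
  ([-0.87, 0.5, -0.06, 2.31, 1.67, 1.1, 1.94], np.float64(0.0))
  ([-1.08, 0.95, -0.12, 2.36, 1.67, 1.24, 1.39], np.float64(0.0))
-35
  75
  ([-0.99, 1.07, 0.01, 2.23, 1.73, 1.32, 1.41], np.float64(0.0))
  ([-0.99, 0.84, 0.01, 2.28, 1.69, 1.3, 1.6], np.float64(0.0))
  ([-0.98, 0.64, 0.01, 2.28, 1.63, 1.28, 1.8], np.float64(0.0))
  ([-1.18, 1.07, -0.06, 2.23, 1.5, 1.35, 1.4], np.float64(0.0))
-35
  65
  ([-0.9, 0.94, -0.04, 2.26, 1.77, 1.18, 1.52], np.float64(0.0))
  ([-0.9, 0.71, -0.05, 2.28, 1.67, 1.15, 1.75], np.float64(0.0))
  ([-0.89, 0.52, -0.06, 2.24, 1.56, 1.14, 1.99], np.float64(0.0))
  ([-1.09, 0.94, -0.11, 2.27, 1.54, 1.22, 1.49], np.float64(0.0))
-40
  75
  ([-0.99, 1.06, 
[... 347 characters left out ...]
55, 1.16, 1.81], np.float64(0.0))
  ([-0.89, 0.55, -0.06, 2.17, 1.46, 1.18, 2.03], np.float64(0.0))
  ([-1.1, 0.94, -0.11, 2.18, 1.42, 1.22, 1.58], np.float64(0.0))
-45
  75
  ([-0.99, 1.06, 0.01, 2.08, 1.51, 1.3, 1.57], np.float64(0.0))
  ([-0.98, 0.85, 0.0, 2.13, 1.47, 1.32, 1.74], np.float64(0.0))
  ([-0.98, 0.68, -0.0, 2.13, 1.43, 1.34, 1.92], np.float64(0.0))
  ([-1.17, 1.06, -0.07, 2.03, 1.29, 1.38, 1.6], np.float64(0.0))
-45
  65
  ([-0.91, 0.94, -0.04, 2.12, 1.53, 1.17, 1.66], np.float64(0.0))
  ([-0.9, 0.74, -0.06, 2.13, 1.44, 1.19, 1.86], np.float64(0.0))
  ([-0.89, 0.57, -0.07, 2.1, 1.37, 1.23, 2.07], np.float64(0.0))
  ([-1.1, 0.95, -0.11, 2.08, 1.3, 1.25, 1.67], np.float64(0.0))
```

```bash
cat > jp.py <<'E'
from ik import *
def path(qs,n,p0=None,Q0=None):
    """tool-frame rows of a joint-space polyline, relative to its first point"""
    p0,Q0=fk(qs[0],v,s);out=[]
    for a,b,k in zip(qs[:-1],qs[1:],n):
        for t in np.arange(1,k+1)/k:
            p,Q=fk(np.array(a)*(1-t)+np.array(b)*t,v,s);out.append((Q0.inv().apply(p-p0)*1e3,np.degrees((Q0.inv()*Q).as_rotvec()),loc(p),Q.apply([0,0,1])))
    return out
def show(o):
    for a in o:print([a[0].round().astype(int).tolist(),a[1].round(1).tolist()],a[2].round(2),a[3].round(2))
E
python3 -c "
from jp import *
q=get_obs()['q'];A=[-.1,.1,0,1.8,.1,1.1,-.8];B=[-.9,.25,0,2.2,1.5,1.2,1.7]
show(path([q,A],[14]));print();show(path([A,B],[20]))"
```

```text
[[33, -24, -3], [2.9, 2.5, -4.3]] [-0.1  -0.05  0.36] [ 0.79  0.12 -0.6 ]
[[59, -50, -5], [5.9, 3.8, -8.7]] [-0.08 -0.03  0.38] [ 0.79  0.18 -0.59]
[[76, -76, -7], [8.9, 4.0, -13.1]] [-0.07 -0.    0.4 ] [ 0.77  0.23 -0.59]
[[85, -101, -8], [11.8, 3.0, -17.4]] [-0.07  0.02  0.4 ] [ 0.74  0.28 -0.61]
[[88, -124, -8], [14.5, 1.1, -21.5]] [-0.06  0.05  0.4 ] [ 0.7   0.31 -0.64]
[[85, -142, -7], [16.8, -1.8, -25.5]] [-0.07  0.06  0.4 ] [ 0.65  0.33 -0.69]
[[78, -156, -6], [18.7, -5.5, -29.2]] [-0.07  0.08  0.39] [ 0.59  0.33 -0.74]
[[68, -164, -5], [20.0, -9.9, -32.5]] [-0.07  0.09  0.39] [ 0.52  0.32 -0.79]
[[57, -166, -3], [20.7, -14.8, -35.6]] [-0.08  0.09  0.38] [ 0.46  0.28 -0.84]
[[46, -163, -3], [20.7, -20.0, -38.3]] [-0.09  0.08  0.37] [ 0.39  0.23 -0.89]
[[37, -154, -3], [20.1, -25.5, -40.6]] [-0.09  0.08  0.36] [ 0.32  0.17 -0.93]
[[29, -140, -4], [18.7, -31.0, -42.5]] [-0.1   0.06  0.36] [ 0.26  0.1  -0.96]
[[25, -123, -7], [16.5, -36.4, -44.1]] [-0.1   0.04  0.36] [ 0.2   0.01 -0.98]
[[24, -102, -10], [13.6, -41.6, -45.2]] [-0.11  0.02  0.36] [ 0.15 -0.07 -0.99]

[[-7, -5, 8],
[... 845 characters left out ...]
[[5, 0, 14], [6.5, -51.3, -135.4]] [-0.1   0.03  0.34] [ 0.39 -0.63 -0.67]
[[17, 0, 10], [9.3, -57.6, -145.6]] [-0.09  0.03  0.35] [ 0.45 -0.64 -0.63]
[[30, -1, 4], [12.7, -64.6, -155.4]] [-0.09  0.04  0.35] [ 0.51 -0.64 -0.58]
[[46, -3, -2], [-16.7, 71.9, 163.7]] [-0.08  0.06  0.36] [ 0.57 -0.63 -0.54]
[[63, -7, -8], [-19.0, 70.6, 151.3]] [-0.07  0.07  0.37] [ 0.62 -0.61 -0.49]
[[81, -13, -14], [-21.2, 69.5, 138.8]] [-0.06  0.09  0.37] [ 0.68 -0.58 -0.45]
[[100, -21, -21], [-23.3, 68.4, 126.4]] [-0.05  0.11  0.38] [ 0.74 -0.54 -0.4 ]
[[120, -31, -28], [-25.5, 67.4, 113.9]] [-0.05  0.13  0.38] [ 0.79 -0.49 -0.36]
[[140, -44, -35], [-27.6, 66.5, 101.5]] [-0.04  0.16  0.39] [ 0.84 -0.44 -0.32]
```

Request:
step_arm:
  moves:
    - [[59,-50,-5],[6,4,-9]]
    - [[85,-101,-8],[12,3,-17]]
    - [[85,-142,-7],[17,-2,-25]]
    - [[68,-164,-5],[20,-10,-32]]
    - [[46,-163,-3],[21,-20,-38]]
    - [[29,-140,-4],[19,-31,-42]]
    - [[24,-102,-10],[14,-42,-45]]
    - [[24,-102,-10],[14,-42,-45]]
    - [[24,-102,-10],[14,-42,-45]]

```text
clock: 5.65
tcp_pos: [0.4514, -0.0027, 0.3547]
tool_rot: [2.986, -0.03, 0.914]
wrist_force: [0.0, -0.6, 0.3]
finger_gap: 0.0004
finger_force: 0.0
```

```bash
python3 -c "
from jp import *
o=get_obs();q=o['q'];print(q.round(2),fk(q,v,s)[0]-o['tcp_pos'])
Q=pose(P[2]+np.radians(-35),np.radians(70))
B,e=ik(W((-.15,.24,.25)),Q,np.array([-1.1,.6,0,2.2,1.5,1.2,1.7]));print(B.round(2),e)
M=q*.5+B*.5
show(path([q,M],[10]));print();show(path([M,B],[10]))"
```

```text
[-0.47  0.1   0.41  1.82  0.05  1.09 -0.74] [-0.01393075  0.00026446 -0.00204729]
[-1.21  0.53 -0.06  2.33  1.33  1.31  1.85] 8.321965340730027e-07
[[-2, -17, 15], [0.3, -4.3, -12.8]] [-0.13  0.03  0.34] [ 0.1  -0.13 -0.99]
[[-5, -32, 27], [0.9, -8.5, -25.6]] [-0.14  0.04  0.32] [ 0.06 -0.2  -0.98]
[[-8, -45, 38], [1.8, -12.7, -38.5]] [-0.15  0.05  0.31] [ 0.04 -0.26 -0.96]
[[-11, -56, 47], [3.1, -16.8, -51.5]] [-0.16  0.05  0.3 ] [ 0.03 -0.33 -0.94]
[[-14, -65, 55], [4.6, -21.1, -64.4]] [-0.16  0.06  0.29] [ 0.03 -0.4  -0.92]
[[-16, -73, 61], [6.6, -25.4, -77.2]] [-0.17  0.06  0.28] [ 0.04 -0.46 -0.89]
[[-17, -79, 66], [8.9, -29.8, -90.0]] [-0.17  0.06  0.27] [ 0.06 -0.52 -0.85]
[[-16, -85, 69], [11.6, -34.4, -102.7]] [-0.18  0.07  0.27] [ 0.09 -0.58 -0.81]
[[-13, -89, 72], [14.7, -39.2, -115.2]] [-0.18  0.07  0.27] [ 0.13 -0.63 -0.77]
[[-9, -93, 74], [18.4, -44.2, -127.5]] [-0.18  0.08  0.27] [ 0.18 -0.67 -0.72]

[[-1, 6, -4], [3.3, -3.1, -12.9]] [-0.17  0.08  0.26] [ 0.23 -0.7  -0.68]
[[-4, 14, -9], [7.0, -5.9, -25.8]] [-0.17  0.09  0.26] [ 0.3  -0.71 -0.63]
[[-7, 22, -15], [11.1, -8.6, -38.5]] [-0.17  0.1   0.26] [ 0.37 -0.72 -0.59]
[[-11, 33, -23], [15.7, -11.0, -51.1]] [-0.16  0.12  0.26] [ 0.44 -0.72 -0.54]
[[-15, 44, -33], [20.7, -13.2, -63.6]] [-0.16  0.13  0.26] [ 0.51 -0.7  -0.5 ]
[[-18, 58, -44], [26.2, -15.2, -75.8]] [-0.16  0.15  0.26] [ 0.58 -0.67 -0.46]
[[-21, 74, -56], [32.4, -16.8, -87.7]] [-0.15  0.17  0.26] [ 0.66 -0.62 -0.43]
[[-22, 91, -69], [39.2, -18.1, -99.3]] [-0.15  0.19  0.26] [ 0.72 -0.57 -0.39]
[[-22, 111, -83], [46.7, -19.0, -110.5]] [-0.15  0.21  0.25] [ 0.78 -0.5  -0.37]
[[-19, 132, -98], [55.0, -19.5, -121.1]] [-0.15  0.24  0.25] [ 0.84 -0.43 -0.34]
```

Request:
step_arm:
  moves:
    - [[-2,-13,12],[0,-3,-10]]
    - [[-4,-25,22],[1,-7,-20]]
    - [[-6,-35,30],[1,-10,-30]]
    - [[-9,-46,40],[2,-13,-40]]
    - [[-11,-55,46],[3,-16,-50]]
    - [[-13,-62,53],[4,-20,-60]]
    - [[-15,-69,58],[6,-23,-70]]
    - [[-16,-75,62],[7,-26,-80]]
    - [[-17,-79,66],[9,-30,-90]]
    - [[-16,-84,69],[11,-34,-100]]

```text
clock: 6.9
tcp_pos: [0.3848, 0.0293, 0.2734]
tool_rot: [-2.614, 0.342, 2.755]
wrist_force: [-0.6, 0.7, -0.3]
finger_gap: 0.0004
finger_force: 0.0
```

```bash
python3 -c "
from jp import *
o=get_obs();q=o['q'];print(q.round(2),fk(q,v,s)[0]-o['tcp_pos'],loc(o['tcp_pos']))
Q=pose(P[2]+np.radians(-35),np.radians(70))
B,e=ik(W((-.15,.24,.25)),Q,np.array([-1.1,.6,0,2.2,1.5,1.2,1.7]));print(B.round(2),e)
show(path([q,B],[16]))"
```

```text
[-0.68  0.26  0.11  2.04  0.57  1.2   0.21] [-0.02286826  0.0036994  -0.00379486] [-0.16338485  0.06337039  0.27338988]
[-1.21  0.53 -0.06  2.33  1.33  1.31  1.85] 8.321965340730027e-07
[[2, 3, 0], [1.7, -2.8, -9.9]] [-0.19  0.07  0.27] [ 0.11 -0.61 -0.78]
[[4, 7, 0], [3.7, -5.5, -19.8]] [-0.18  0.08  0.27] [ 0.15 -0.64 -0.75]
[[5, 12, -1], [5.9, -8.1, -29.7]] [-0.18  0.08  0.26] [ 0.19 -0.67 -0.72]
[[6, 17, -3], [8.4, -10.6, -39.5]] [-0.18  0.09  0.26] [ 0.23 -0.69 -0.69]
[[6, 23, -6], [11.1, -13.1, -49.3]] [-0.18  0.09  0.26] [ 0.28 -0.71 -0.65]
[[7, 30, -10], [14.1, -15.6, -59.0]] [-0.17  0.1   0.26] [ 0.33 -0.71 -0.62]
[[9, 38, -15], [17.4, -17.9, -68.6]] [-0.17  0.11  0.26] [ 0.38 -0.72 -0.58]
[[10, 47, -20], [21.1, -20.2, -78.1]] [-0.17  0.12  0.26] [ 0.44 -0.71 -0.55]
[[12, 57, -26], [25.1, -22.4, -87.4]] [-0.16  0.13  0.26] [ 0.49 -0.7  -0.52]
[[15, 67, -33], [29.5, -24.5, -96.6]] [-0.16  0.14  0.26] [ 0.55 -0.68 -0.49]
[[19, 78, -40], [34.3, -26.5, -105.5]] [-0.16  0.15  0.26] [ 0.6  -0.65 -0.46]
[[24, 90, -48], [39.7, -28.4, -114.3]] [-0.15  0.17  0.26] [ 0.66 -0.62 -0.43]
[[31, 103, -56], [45.5, -30.1, -122.7]] [-0.15  0.19  0.26] [ 0.71 -0.58 -0.41]
[[38, 116, -65], [51.9, -31.7, -130.8]] [-0.15  0.2   0.25] [ 0.75 -0.53 -0.38]
[[47, 129, -74], [59.0, -33.1, -138.5]] [-0.15  0.22  0.25] [ 0.8  -0.48 -0.36]
[[58, 142, -83], [66.8, -34.3, -145.8]] [-0.15  0.24  0.25] [ 0.84 -0.43 -0.34]
```

Request:
step_arm:
  moves:
    - [[1,3,0],[2,-3,-10]]
    - [[2,7,0],[4,-5,-20]]
    - [[2,12,-1],[6,-8,-30]]
    - [[3,17,-3],[8,-11,-39]]
    - [[3,23,-6],[11,-13,-49]]
    - [[4,30,-10],[14,-16,-59]]
    - [[5,38,-15],[17,-18,-68]]
    - [[6,47,-20],[21,-20,-78]]
    - [[8,57,-26],[25,-22,-87]]
    - [[10,67,-33],[29,-24,-96]]

```text
clock: 8.15
tcp_pos: [0.4064, 0.1013, 0.2653]
tool_rot: [-2.227, -0.631, -2.047]
wrist_force: [0.2, -0.4, 0.5]
finger_gap: 0.0006
finger_force: 0.0
```

```bash
python3 -c "
from jp import *
o=get_obs();q=o['q'];print(q.round(2),fk(q,v,s)[0]-o['tcp_pos'],loc(o['tcp_pos']))
go(W((-.16,.25,.22)),P[2]+np.radians(-35),np.radians(70))"
```

```text
[-0.88  0.43 -0.18  2.23  1.05  1.34  1.18] [-0.03666023  0.0008841  -0.00637683] [-0.1318843   0.13163719  0.26531164]
shift [-91.6  47.2 -79. ] turn [ 25.4  -0.5 -56.9]
```

Request:
step_arm:
  moves:
    - [[-15,8,-13],[4,0,-9]]
    - [[-30,16,-26],[8,0,-18]]
    - [[-45,24,-39],[12,0,-28]]
    - [[-60,32,-52],[17,0,-38]]
    - [[-80,42,-68],[21,0,-47]]
    - [[-92,47,-79],[25,0,-57]]
    - [[-92,47,-79],[25,0,-57]]
    - [[-92,47,-79],[25,0,-57]]

```text
clock: 9.15
tcp_pos: [0.3634, 0.2148, 0.2207]
tool_rot: [-3.138, -1.228, -0.488]
wrist_force: [0.5, 0.9, -0.6]
finger_gap: 0.0004
finger_force: 0.0
```

```bash
cat > look.py <<'E'
from h import *
import sys
o=get_obs();print('q',o['q'].round(2),'loc',loc(o['tcp_pos']).round(4),'F',o['wrist_force'].round(1),o['clock'])
ci=camera_info('wrist');np.savez('ci_%s.npz'%sys.argv[1],K=ci['K'],eye=ci['eye'],orientation=ci['orientation'])
im=grab_frame('wrist');cv2.imwrite('pics/%s.png'%sys.argv[1],im)
E
python3 look.py w2; python3 -c "
from h import *
go(W((-.11,.245,.065)),P[2]+np.radians(-35),np.radians(70))"
```

```text
q [-1.13  0.65 -0.37  2.38  1.23  1.48  1.63] loc [-0.1586  0.25    0.2207] F [ 0.5  0.9 -0.6] 9.15
shift [-132.4  -24.    92.3] turn [ 0.7 -0.3 -0.3]
```

View pics/w2.png

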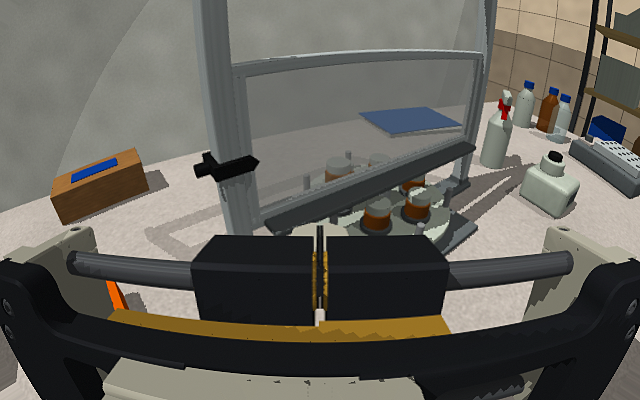

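The wrist picture shows the pointer tip at about (259,162) and the left end of the ledge at about (266,234). The gripper pose is as planned.

```bash
python3 - <<'E'
from h import *
from scipy.optimize import least_squares
c2=dict(np.load('ci_w2.npz'));c1=dict(K=c2['K'],eye=np.array([0.30914323,0.1194337,0.53261648]),orientation=np.array([-2.43602186,0.00261662,-1.42508542]))
def tri(o):
    r=least_squares(lambda X:np.ravel([np.subtract(proj('wrist',X,c),u) for c,u in o]),[.5,.2,.2]);return loc(r.x).round(4),r.fun.round(1)
print('tip',tri([(c1,(273.5,239)),(c2,(259.5,162))]))
for x in(-.015,-.02,-.025):
    e,d=ray('wrist',(259.5,162),c2);a,b=loc(e),loc(e+d);print(a+(b-a)*(x-a[0])/(b[0]-a[0]))
print('cam',loc(c2['eye']))
print(proj('wrist',W((-.038,.22,.1)),c2),proj('wrist',W((-.038,-.22,.1)),c2))
E
python3 -c "
import cv2
im=cv2.imread('pics/w2.png')[140:260,180:330];cv2.imwrite('pics/w2c.png',cv2.resize(im,None,fx=5,fy=5,interpolation=cv2.INTER_NEAREST))"
```

```text
tip (array([-0.0169,  0.2228,  0.2011]), array([ 0.7,  0.7, -0.7, -0.3]))
[-0.015       0.22128075  0.19944138]
[-0.02        0.22343387  0.20216544]
[-0.025      0.225587   0.2048895]
cam [-0.2763746   0.33383528  0.34184148]
(np.float64(279.0754886523626), np.float64(246.6210997113056)) (np.float64(474.3887587048613), np.float64(153.70585067706634))
```

View pics/w2c.png

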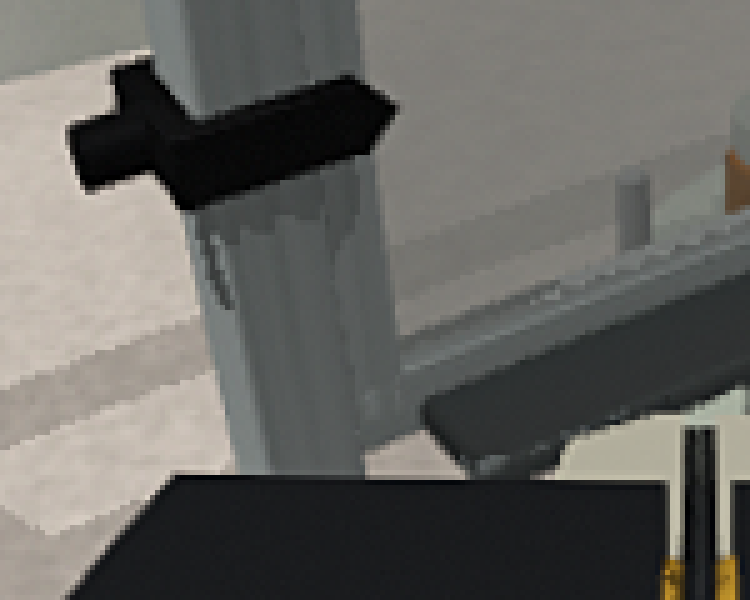

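The crop shows the pointer tip at (398,107) in the crop, which is (259.6,161.4) in the full picture. The ledge's front left corner is near (275,236), as the model predicts.

Request:
step_arm:
  moves:
    - [[-132,-24,92],[0,0,0]]
    - [[-132,-24,92],[0,0,0]]
    - [[-132,-24,92],[0,0,0]]
    - [[-132,-24,92],[0,0,0]]
    - [[-132,-24,92],[0,0,0]]
    - [[-132,-24,92],[0,0,0]]

```text
clock: 9.95
tcp_pos: [0.4112, 0.2181, 0.0667]
tool_rot: [-3.136, -1.227, -0.485]
wrist_force: [-0.4, 0.6, -0.1]
finger_gap: 0.0007
finger_force: 0.0
```

```bash
python3 -c "
from h import *
o=get_obs();print(loc(o['tcp_pos']),o['q'].round(2))
go(W((-.038,.195,.065)),P[2]+np.radians(-35),np.radians(70))
Q=R.from_euler('xyz',o['tool_rot']);print('up 10mm',Q.inv().apply([0,0,10]))"
```

```text
[-0.11074915  0.24663182  0.06668148] [-1.08  1.04 -0.27  2.34  1.48  1.43  1.31]
shift [28.5 -0.3 84.6] turn [ 0.5 -0.3 -0.3]
up 10mm [ 9.41532429 -0.01769584 -3.36917726]
```

Request:
step_arm:
  moves:
    - [[14,0,42],[0,0,0]]
    - [[28,0,85],[0,0,0]]
    - [[28,0,85],[0,0,0]]

```text
clock: 10.32
tcp_pos: [0.4923, 0.1733, 0.0652]
tool_rot: [-3.138, -1.231, -0.49]
wrist_force: [-0.5, 0.6, 0.3]
finger_gap: 0.0007
finger_force: 0.0
```

Request:
step_arm:
  moves:
    - [[4,0,-1.5],[0,0,0]]
    - [[8,0,-3],[0,0,0]]
    - [[12,0,-4.5],[0,0,0]]
    - [[16,0,-6],[0,0,0]]
    - [[20,0,-7.5],[0,0,0]]
    - [[24,0,-8.5],[0,0,0]]
    - [[28,0,-10],[0,0,0]]

```text
clock: 11.2
tcp_pos: [0.4907, 0.1762, 0.0926]
tool_rot: [3.138, -1.227, -0.478]
wrist_force: [-0.3, 0.9, -0.2]
finger_gap: 0.0005
finger_force: 0.0
```

```bash
python3 look.py w3
```

```text
q [-0.9   0.97 -0.18  2.35  1.68  1.39  1.41] loc [-0.038   0.194   0.0926] F [-0.3  0.9 -0.2] 11.2
```

View pics/w3.png

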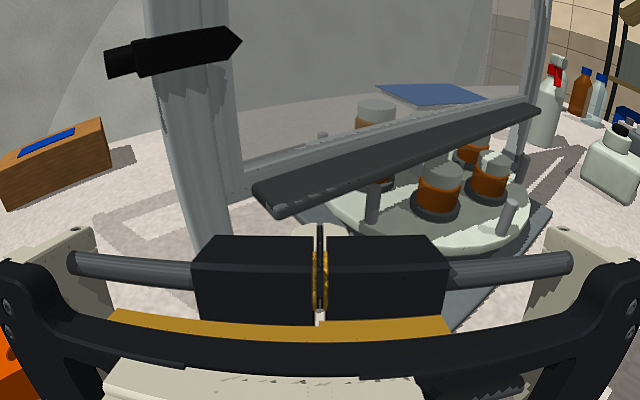

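The picture shows the fingers just below and in front of the ledge, with its left end corner at about (277,217) and the pointer tip at (242,42).

Request:
step_arm:
  moves:
    - [[4,0,-1.5],[0,0,0]]
    - [[8,0,-3],[0,0,0]]
    - [[12,0,-4.5],[0,0,0]]
    - [[16,0,-6],[0,0,0]]
    - [[20,0,-7.5],[0,0,0]]

```text
clock: 11.88
tcp_pos: [0.4903, 0.1765, 0.114]
tool_rot: [3.139, -1.227, -0.478]
wrist_force: [0.5, 0.7, -0.5]
finger_gap: 0.0005
finger_force: 0.0
```

```bash
python3 look.py w4; python3 -c "
from h import *
c=dict(np.load('ci_w3.npz'));print(proj('wrist',W((-.038,.22,.1)),c),proj('wrist',W((-.038,-.22,.1)),c))
a,b=cv2.imread('pics/w3.png'),cv2.imread('pics/w4.png');cv2.imwrite('pics/w34.png',np.hstack([a[20:260,200:560],b[20:260,200:560]]))"
```

```text
q [-0.9   0.91 -0.19  2.36  1.66  1.39  1.46] loc [-0.0382  0.1943  0.114 ] F [ 0.5  0.7 -0.5] 11.875
(np.float64(280.59921376869863), np.float64(237.91885935190982)) (np.float64(538.1629911598445), np.float64(119.14304803057024))
```

View pics/w34.png

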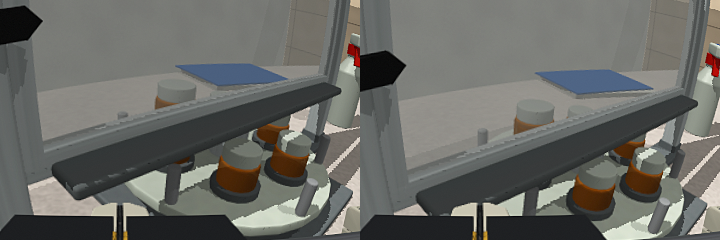

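The side-by-side shows the ledge's lower left corner at about (277,218) before and about (270,233) after. I'll work out its heights.

```bash
python3 -c "
from h import *
for n in('w2','w3','w4'):
    c=dict(np.load('ci_%s.npz'%n));print(n,[(z,np.round(proj('wrist',W((-.038,.22,z)),c),1).tolist()) for z in(.1,.11,.12,.13)],'tip',np.round(proj('wrist',W((-.017,.2228,.201)),c),1), 'ftip',np.round(proj('wrist',np.array(W((0,0,0)))*0+c['eye'],c) if 0 else 0,1))
    im=cv2.imread('pics/%s.png'%n).max(2).astype(int)
    for col in(275,285,300,340,360): print(col,[ (r,im[r,col]) for r in range(150,245,3)] if n!='w2' and col in(285,340) else '')
"
```

```text
w2 [(0.1, [279.1, 246.6]), (0.11, [278.3, 240.1]), (0.12, [277.6, 233.4]), (0.13, [276.8, 226.4])] tip [258.9 161.8] ftip 0
275 
285 
300 
340 
360 
w3 [(0.1, [280.6, 237.9]), (0.11, [279.2, 224.0]), (0.12, [277.7, 208.9]), (0.13, [276.2, 192.8])] tip [240.8  45.2] ftip 0
275 
285 [(150, np.int64(97)), (153, np.int64(111)), (156, np.int64(117)), (159, np.int64(121)), (162, np.int64(100)), (165, np.int64(98)), (168, np.int64(98)), (171, np.int64(99)), (174, np.int64(52)), (177, np.int64(55)), (180, np.int64(56)), (183, np.int64(55)), (186, np.int64(55)), (189, np.int64(56)), (192, np.int64(55)), (195, np.int64(55)), (198, np.int64(56)), (201, np.int64(55)), (204, np.int64(103)), (207, np.int64(55)), (210, np.int64(49)), (213, np.int64(48)), (216, np.int64(40)), (219, np.int64(184)), (222, np.int64(168)), (225, np.int64(185)), (228, np.int64(184)), (231, np.int64(187)), (234, np.int64(182)), (237, np.int64(29)), (240, np.int64(33)), (243, np.int64(33))]
300 
340 [(150, np.int64(97)), (153, np.int64(95)), (156, np.int64(56)), (159, np.int64(56)), (162, np.int64(55)), (165, np.int64(55))
[... 1388 characters left out ...]

300 
340 [(150, np.int64(136)), (153, np.int64(139)), (156, np.int64(153)), (159, np.int64(139)), (162, np.int64(141)), (165, np.int64(115)), (168, np.int64(133)), (171, np.int64(100)), (174, np.int64(105)), (177, np.int64(102)), (180, np.int64(89)), (183, np.int64(57)), (186, np.int64(59)), (189, np.int64(58)), (192, np.int64(58)), (195, np.int64(59)), (198, np.int64(59)), (201, np.int64(59)), (204, np.int64(58)), (207, np.int64(59)), (210, np.int64(58)), (213, np.int64(63)), (216, np.int64(55)), (219, np.int64(51)), (222, np.int64(73)), (225, np.int64(201)), (228, np.int64(200)), (231, np.int64(200)), (234, np.int64(206)), (237, np.int64(26)), (240, np.int64(34)), (243, np.int64(34))]
360
```

```bash
cat >> h.py <<'E'
def onx(u,x,c):
    e,d=ray('wrist',u,c);a,b=loc(e),loc(e+d);return (a+(b-a)*(x-a[0])/(b[0]-a[0])).round(4)
def edge(im,col,lo=120,hi=236):
    """row of the lower border of the dark ledge at a column"""
    g=im[:,col].max(1) if im.ndim==3 else im[:,col]
    d=(g<80); runs=[]; r=lo
    while r<hi:
        if d[r]:
            k=r
            while k<hi and d[k]:k+=1
            runs.append((k-r,r,k));r=k
        r+=1
    return max(runs)[1:] if runs else None
E
python3 -c "
from h import *
for n in('w3','w4'):
    c=dict(np.load('ci_%s.npz'%n));im=cv2.imread('pics/%s.png'%n)
    for col in(290,300,330,350,360,380,400):
        e=edge(im,col);print(n,col,e,onx((col,e[1]-.5),-.038,c))
"
```

```text
w3 290 (171, 216) [-0.038   0.213   0.1127]
w3 300 (168, 200) [-0.038   0.2062  0.1205]
w3 330 (158, 188) [-0.038   0.186   0.1207]
w3 350 (152, 192) [-0.038   0.1705  0.1122]
w3 360 (149, 192) [-0.038   0.162   0.1091]
w3 380 (143, 198) [-0.038   0.1422  0.0968]
w3 400 (137, 173) [-0.038   0.1242  0.1108]
w4 290 (200, 235) [-0.038   0.214   0.1207]
w4 300 (196, 225) [-0.038   0.2071  0.1248]
w4 330 (185, 217) [-0.038   0.1856  0.121 ]
w4 350 (177, 218) [-0.038   0.1691  0.1128]
w4 360 (174, 214) [-0.038   0.1603  0.1121]
w4 380 (166, 210) [-0.038   0.1405  0.107 ]
w4 400 (159, 196) [-0.038   0.1198  0.111 ]
```

Request:
step_arm:
  moves:
    - [[3,0,-1],[0,0,0]]
    - [[6,0,-2],[0,0,0]]
    - [[9,0,-3],[0,0,0]]

```text
clock: 12.3
tcp_pos: [0.4905, 0.1764, 0.1234]
tool_rot: [3.138, -1.227, -0.478]
wrist_force: [-0.2, 0.0, -0.6]
finger_gap: 0.0007
finger_force: 0.0
```

```bash
cat > m.py <<'E'
from h import *
import sys
n=sys.argv[1];c=dict(np.load('ci_%s.npz'%n));im=cv2.imread('pics/%s.png'%n)
for col in map(int,sys.argv[2:]):
    e=edge(im,col,60);print(n,col,e,onx((col,e[1]-.5),-.038,c),'top',onx((col,e[0]-.5),-.007,c))
E
python3 look.py w5; python3 m.py w5 290 330 350 360 400
```

```text
q [-0.9   0.89 -0.19  2.36  1.65  1.38  1.48] loc [-0.0381  0.1942  0.1234] F [-0.2  0.  -0.6] 12.3
w5 290 (211, 235) [-0.038   0.214   0.1302] top [-0.007   0.1959  0.1209]
w5 330 (196, 222) [-0.038   0.1855  0.1266] top [-0.007   0.1619  0.12  ]
w5 350 (188, 229) [-0.038   0.1684  0.1127] top [-0.007   0.1427  0.1199]
w5 360 (184, 224) [-0.038   0.1594  0.1127] top [-0.007   0.1324  0.1199]
w5 400 (168, 206) [-0.038   0.1177  0.1105] top [-0.007   0.085   0.1197]
```

```bash
python3 - <<'E'
from h import *
from scipy.optimize import least_squares
C={n:dict(np.load('ci_%s.npz'%n)) for n in('w2','w3','w4','w5')};I={n:cv2.imread('pics/%s.png'%n) for n in C}
for which in(0,1):
    obs=[]
    for n in C:
        for col in((300,310,320,350,360,400) if which==0 else (345,350,360,365)):
            if n=='w2' or (which==1 and n=='w3'): continue
            e=edge(I[n],col,60);obs.append((n,(col,e[which]-.5)))
    def f(p):
        r=[]
        for n,u in obs:
            e,d=ray('wrist',u,C[n]);a,b=loc(e),loc(e+d)-loc(e);k=(p[0]-a[0])/b[0];r.append((a+k*b)[2]-p[1])
        return np.array(r)
    r=least_squares(f,[-.03,.11],loss='soft_l1',f_scale=.001);print(which,r.x,(f(r.x)*1e3).round(1))
o=get_obs();Q=R.from_euler('xyz',o['tool_rot'])
for d in(0,.019): print(proj('wrist',o['tcp_pos']+Q.apply([0,0,d]),C['w5']))
g=I['w5'][205:240,300:342:3].max(2);print(g[::2])
E
```

```text
0 [-0.00706863  0.12013896] [ 0.1 -0.1  0.5 -0.  -0.2 -0.5  0.2  0.4  0.6  0.3 -0.4 -0.6  0.8 -0.1
 -0.1 -0.2 -0.2 -0.4]
1 [-0.07656356  0.15310786] [-0.2 -0.4 -0.8 -1.   4.7  2.7  2.7 -6.8]
(np.float64(318.48378839021785), np.float64(230.24939530369204))
(np.float64(318.605228940388), np.float64(220.38862798743793))
[[100 101  69  55  58  58  58  58  58  58  57  58  57  59]
 [ 78  59  58  58  58  57  58  58  57  58  57  58  59  58]
 [ 57  58  58  57  58  58  58  58  58  57  57  59  59  58]
 [ 57  58  59  59  58  58  59  58  58  59  58  58  58  58]
 [ 59  58  58  58  58  58  57  58  59  59  59  59  59  58]
 [ 58  57  58  59  58  58  59  58  58  58  59  58  58  58]
 [ 58  59  58  58  58  58  58  59  57  58  59  58  57  57]
 [ 58  58  58  57  58  58  59  58  57  58  57  58  58  58]
 [ 58  58  57  52  47  50  57  57  49  47  52  57  58  60]
 [ 57  53  53 129 220 227  52  52 228 218 167  69  55  59]
 [ 87 190 203 204 200 211  24  28 211 201 202 203 190 113]
 [208 202 200 200 199 214  16  18 212 200 199 200 201 207]
 [201 200 200 200 199 214  22  16 213 200 201 201 199 199]
 [200 199 201 200 200 215  20  21 215 200 200 200 198 199]
 [201 201 201 201 201 215  11  22 215 200 201 201 200 199]
 [217 218 219 219 215 216  23  21 217 217 219 218 217 216]
 [ 26  25  25  25  33 218  22  24 220  28  24  25  25  26]
 [ 33  33  34  35  33 221  19  25 221  35  34  34  34  35]]
```

```bash
python3 - <<'E'
from h import *
C={n:dict(np.load('ci_%s.npz'%n)) for n in('w2','w3','w5')};I={n:cv2.imread('pics/%s.png'%n) for n in C}
for n in C:
    for col in(300,320,360,400,420):
        e=edge(I[n],col,100)
        print(n,col,e,*[onx((col,e[0]-.5),x,C[n])[1:] for x in(-.007,.003,.013)])
E
```

```text
w2 300 (205, 226) [0.1702 0.1211] [0.1642 0.1129] [0.1581 0.1047]
w2 320 (197, 221) [0.1396 0.121 ] [0.1324 0.1128] [0.1252 0.1046]
w2 360 (182, 204) [0.07   0.1192] [0.0603 0.1109] [0.0505 0.1027]
w2 400 (166, 186) [-0.0161  0.1188] [-0.0291  0.1106] [-0.042   0.1023]
w2 420 (158, 177) [-0.0687  0.1186] [-0.0836  0.1103] [-0.0985  0.102 ]
w3 300 (168, 200) [0.1865 0.1202] [0.1804 0.1139] [0.1742 0.1076]
w3 320 (161, 205) [0.1708 0.1206] [0.1636 0.1143] [0.1564 0.108 ]
w3 360 (149, 192) [0.135  0.1199] [0.1255 0.1136] [0.1159 0.1073]
w3 400 (137, 173) [0.0905 0.1196] [0.0779 0.1132] [0.0654 0.1069]
w3 420 (131, 165) [0.0633 0.1195] [0.0489 0.1132] [0.0345 0.1068]
w5 300 (207, 225) [0.1878 0.1209] [0.1818 0.1126] [0.1758 0.1043]
w5 320 (200, 236) [0.1709 0.12  ] [0.1637 0.1116] [0.1565 0.1033]
w5 360 (184, 224) [0.1324 0.1199] [0.1227 0.1115] [0.113  0.1032]
w5 400 (168, 206) [0.085  0.1197] [0.072  0.1113] [0.0591 0.1029]
w5 420 (160, 195) [0.056  0.1196] [0.0412 0.1112] [0.0263 0.1028]
```

Request:
step_arm:
  moves:
    - [[3,0,-1],[0,0,0]]
    - [[6,0,-2],[0,0,0]]
    - [[9,0,-3],[0,0,0]]

```text
clock: 12.72
tcp_pos: [0.4907, 0.1763, 0.1329]
tool_rot: [3.139, -1.227, -0.478]
wrist_force: [-0.6, -0.2, 0.3]
finger_gap: 0.0007
finger_force: 0.0
```

```bash
python3 look.py w6; python3 m.py w6 300 310 320 360 400 420; python3 - <<'E'
from h import *
o=get_obs();Q=R.from_euler('xyz',o['tool_rot']);c=dict(np.load('ci_w6.npz'))
for d in[(0,0,0),(0,0,.019),(.0075,0,.019),(-.0075,0,.019),(.0075,.0175,.019),(.0075,.0175,0)]:print(d,np.round(proj('wrist',o['tcp_pos']+Q.apply(d),c),1))
a=cv2.imread('pics/w3.png');b=cv2.imread('pics/w6.png')
for im in(a,b):print(im[205:240:2,260:380:8].max(2))
E
```

```text
q [-0.9   0.87 -0.19  2.36  1.65  1.38  1.5 ] loc [-0.0379  0.1941  0.1329] F [-0.6 -0.2  0.3] 12.725
w6 300 (219, 225) [-0.038   0.2071  0.144 ] top [-0.007   0.1883  0.1203]
w6 310 (215, 222) [-0.038   0.2002  0.143 ] top [-0.007   0.1797  0.1201]
w6 320 (211, 236) [-0.038   0.1931  0.1287] top [-0.007   0.1709  0.1199]
w6 360 (194, 234) [-0.038   0.1585  0.1129] top [-0.007   0.1316  0.1199]
w6 400 (177, 214) [-0.038   0.116   0.1118] top [-0.007   0.0832  0.1197]
w6 420 (168, 203) [-0.038   0.0905  0.1119] top [-0.007   0.0538  0.12  ]
(0, 0, 0) [318.5 230.2]
(0, 0, 0.019) [318.6 220.4]
(0.0075, 0, 0.019) [318.6 209.6]
(-0.0075, 0, 0.019) [318.7 230.9]
(0.0075, 0.0175, 0.019) [345.1 209.5]
(0.0075, 0.0175, 0) [347.6 218.4]
[[201  62  87  96  56  50  46  48  99 170 190 187 190 187  63]
 [182  77 103  79  49  48  41 103 100 160 191 189 189 178  64]
 [179  65  98  61  49  45  83 101 100 153 200 188 189 169  62]
 [182  75  78  48  48  41 104 101 102 145 174 188 188 167  67]
 [178 175  63  49  44 101 103 100 100 105 158 190 188 162  69]
 [178 191  62  46  71 110 102 103 101 100 151 19
[... 1206 characters left out ...]
7  57]
 [119 135 103 101 100  63  57  58  57  57  58  59  58  57  61]
 [126 111 105 101  94  57  54  51  49  55  57  59  58  57  59]
 [129 105 100 101  53  56 135 179 225  92  57  57  58  62  52]
 [101 105 101  78  57  86 203 162 210 206  58  58  58  57  49]
 [105 102 101  56  53 207 199 146 210 199 197  57  63  52  44]
 [102 102  57  58  66 198 199 142 212 198 197  56  58  48  68]
 [103  94  58  57 198 199 199 143 213 199 198  50  52  43  67]
 [104  55  57  58 199 199 199 142 213 200 197 111  49  58  67]
 [ 82  52  55  57 219 215 218 144 214 218 213 187  46  57  59]
 [ 33  34  33  34  27  26  25 136 219  24  25  30  33  32  34]
 [ 33  33  34  33  34  35  34 137 219  33  34  34  35  33  33]]
```

Request:
step_arm:
  moves:
    - [[-24,0,8],[0,0,0]]
    - [[-47,0,17],[0,0,0]]
    - [[-47,0,17],[0,0,0]]
    - [[-44,0,24],[0,0,0]]
    - [[-42,0,30],[0,0,0]]
    - [[-42,0,30],[0,0,0]]

```text
clock: 13.52
tcp_pos: [0.5038, 0.169, 0.0841]
tool_rot: [-3.141, -1.228, -0.483]
wrist_force: [-0.0, -0.1, 0.1]
finger_gap: 0.0002
finger_force: 0.0
```

Request:
step_arm:
  moves:
    - [[3,0,-1],[0,0,0]]
    - [[6,0,-2],[0,0,0]]
    - [[9,0,-3],[0,0,0]]
    - [[12,0,-4],[0,0,0]]

```text
clock: 14.02
tcp_pos: [0.5032, 0.1699, 0.0951]
tool_rot: [3.138, -1.225, -0.477]
wrist_force: [-0.4, -0.3, -2.1]
finger_gap: 0.0007
finger_force: 1.1
```

Request:
step_arm:
  moves:
    - [[3,0,-1],[0,0,0]]
    - [[6,0,-2],[0,0,0]]
    - [[9,0,-3],[0,0,0]]
    - [[12,0,-4],[0,0,0]]

```text
clock: 14.52
tcp_pos: [0.5035, 0.1698, 0.1083]
tool_rot: [3.138, -1.226, -0.477]
wrist_force: [-1.3, 0.9, -2.9]
finger_gap: 0.0008
finger_force: 1.5
```

```bash
python3 look.py w7; python3 m.py w7 300 310 360 400 420
```

```text
q [-0.88  0.93 -0.17  2.35  1.7   1.38  1.45] loc [-0.0262  0.1859  0.1083] F [-1.3  0.9 -2.9] 14.525
w7 300 (179, 210) [-0.038   0.2054  0.1396] top [-0.007   0.1858  0.1359]
w7 310 (176, 206) [-0.038   0.1994  0.1396] top [-0.007   0.1786  0.1355]
w7 360 (159, 203) [-0.038   0.1646  0.1273] top [-0.007   0.1375  0.1353]
w7 400 (146, 185) [-0.038   0.1294  0.1272] top [-0.007   0.0959  0.1349]
w7 420 (140, 177) [-0.038   0.1078  0.1262] top [-0.007   0.0703  0.1342]
```

```bash
python3 - <<'E'
from h import *
P=np.load('st.npy');P[:2]+=.013*np.array([np.cos(P[2]),np.sin(P[2])]);np.save('st.npy',P)
import h;h.P=P
for n in('w2','w3','w5','w6','w7'):
    c=dict(np.load('ci_%s.npz'%n));im=cv2.imread('pics/%s.png'%n)
    m=((im.max(2)<40)&(np.indices(im.shape[:2])[0]<200)).astype(np.uint8)
    k,l,s,_=cv2.connectedComponentsWithStats(m);b=1+np.argmax(s[1:,4]);ys,xs=np.where(l==b)
    xm=xs.max();row=ys[xs>=xm-1].mean()
    print(n,(xm,row),'cam',loc(c['eye']).round(3),*[onx((xm+.5,row),x,c)[1:] for x in(-.031,-.021,-.011)])
E
```

```text
w2 (np.int64(258), np.float64(161.85714285714286)) cam [-0.289  0.334  0.342] [0.2236 0.2016] [0.2194 0.1962] [0.2151 0.1907]
w3 (np.int64(241), np.float64(40.857142857142854)) cam [-0.169  0.278  0.214] [0.2227 0.2031] [0.2187 0.2023] [0.2147 0.2016]
w5 (np.int64(246), np.float64(104.5)) cam [-0.169  0.278  0.245] [0.2228 0.2024] [0.2188 0.1994] [0.2148 0.1963]
w6 (np.int64(248), np.float64(123.0)) cam [-0.169  0.278  0.254] [0.2226 0.2022] [0.2187 0.1985] [0.2147 0.1947]
w7 (np.int64(236), np.float64(80.28571428571429)) cam [-0.157  0.269  0.23 ] [0.2228 0.2028] [0.2191 0.2007] [0.2154 0.1986]
```

Request:
step_arm:
  moves:
    - [[4,0,-1.4],[0,0,0]]
    - [[8,0,-2.9],[0,0,0]]
    - [[12,0,-4.3],[0,0,0]]
    - [[16,0,-5.7],[0,0,0]]
    - [[20,0,-7.2],[0,0,0]]
    - [[24,0,-8.6],[0,0,0]]
    - [[28,0,-10],[0,0,0]]
    - [[32,0,-11.5],[0,0,0]]

```text
clock: 15.58
tcp_pos: [0.5036, 0.1697, 0.1426]
tool_rot: [3.139, -1.227, -0.478]
wrist_force: [-2.5, 0.7, -3.2]
finger_gap: 0.0007
finger_force: 1.8
```

Request:
step_arm:
  moves:
    - [[4,0,-1.4],[0,0,0]]
    - [[8,0,-2.9],[0,0,0]]
    - [[12,0,-4.3],[0,0,0]]
    - [[16,0,-5.7],[0,0,0]]
    - [[20,0,-7.2],[0,0,0]]
    - [[24,0,-8.6],[0,0,0]]
    - [[27,0,-9.7],[0,0,0]]
    - [[30,0,-10.7],[0,0,0]]

```text
clock: 16.58
tcp_pos: [0.5037, 0.1696, 0.1744]
tool_rot: [3.139, -1.227, -0.478]
wrist_force: [-3.1, 2.5, -3.0]
finger_gap: 0.0003
finger_force: 1.9
```

```bash
python3 look.py w8; python3 m.py w8 300 310 360 400 420
```

```text
q [-0.87  0.76 -0.18  2.36  1.65  1.35  1.62] loc [-0.039   0.1856  0.1744] F [-3.1  2.5 -3. ] 16.575
w8 300 (180, 209) [-0.038   0.1975  0.1955] top [-0.007   0.1778  0.1925]
w8 310 (176, 206) [-0.038   0.1908  0.1948] top [-0.007   0.1699  0.1928]
w8 360 (159, 202) [-0.038   0.1519  0.1819] top [-0.007   0.125   0.1926]
w8 400 (146, 185) [-0.038   0.1123  0.1809] top [-0.007   0.0794  0.1921]
w8 420 (139, 176) [-0.038   0.0883  0.1807] top [-0.007   0.0516  0.1925]
```

Request:
step_arm:
  moves:
    - [[-11,0,4],[0,0,0]]
    - [[-11,0,4],[0,0,0]]
    - [[-30,0,-48],[0,0,0]]
    - [[-41,0,-81],[0,0,0]]
    - [[-80,0,-67],[0,0,0]]
    - [[-116,0,-54],[0,0,0]]
    - [[-116,0,-54],[0,0,0]]
    - [[-116,0,-54],[0,0,0]]

```text
clock: 17.62
tcp_pos: [0.4244, 0.2106, 0.0846]
tool_rot: [3.139, -1.229, -0.478]
wrist_force: [0.1, -1.1, 0.5]
finger_gap: 0.0001
finger_force: 0.0
```

```bash
python3 look.py w9; python3 -c "
import cv2
im=cv2.imread('pics/w9.png');cv2.imwrite('pics/w9v.png',im)"
```

```text
q [-1.06  1.   -0.24  2.35  1.5   1.41  1.35] loc [-0.1118  0.2373  0.0846] F [ 0.1 -1.1  0.5] 17.625
```

View pics/w9v.png

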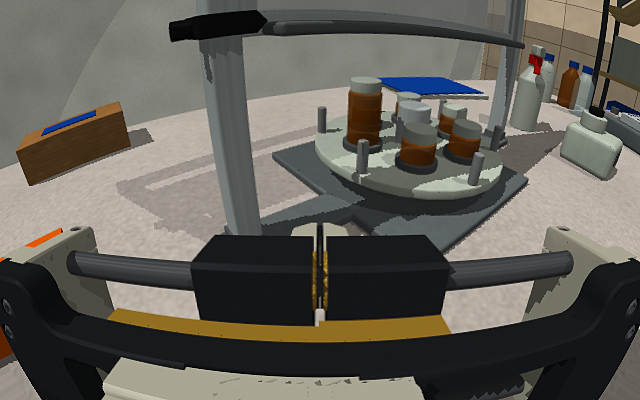

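The picture shows the pointer tip at about (266,22), the ledge's left end at about (272,33), and pin tops at about (322,108), (363,141) and (478,153). The tall jar's cap is at (365,80).

```bash
python3 - <<'E'
from h import *
c=dict(np.load('ci_w9.npz'));im=cv2.imread('pics/w9.png')
print(im[8:44,256:304:3].max(2))
for col in(290,310,330,360,400,440):
    g=im[:60,col].max(1);d=np.where(g<80)[0];r=d.max()+.5
    print(col,d.min(),r,*[onx((col,r),x,c)[1:] for x in(-.051,-.038)])
print('tip',*[onx((266.5,22),x,c)[1:] for x in(-.034,-.021)],'cam',loc(c['eye']))
E
```

```text
[[ 86 108 105 105 106 105 106 105 102 101 100 102 104 104 104 105]
 [ 76 106 105 106 104 102 103 100 101  99  98  97  96  95  93  93]
 [  4 104  97  93  93  91  65  88  85  85  84  83  84  81  81  80]
 [  1  96  86  62  85  83  84  84  83  86  85  85  86  85  84  85]
 [  6  40  86  81  85  86  87  87  85  85  86  86  86  86  87  87]
 [  7   7  93  88  87  88  86  88  87  88  88  87  87  87  86  86]
 [ 10   4  94  87  87  86  85  85  85  85  85  83  83  83  81  83]
 [  6   6  41  88  84  84  82  82  82  81  83  81  82  82  83  83]
 [  8   7  12  89  83  83  84  83  82  83  83  83  83  83  82  82]
 [  8   9   3  72  85  83  85  83  83  82  83  82  83  82  82  82]
 [ 10   7   8  32  85  83  84  83  83  82  82  81  81  83  81  82]
 [  8   8   8   0  88  84  83  82  83  84  84  85  85  84  86  86]
 [  8   7   8   3  89  86  88  86  81  75  72  65  60  56  51  46]
 [  8   7   8   4  76  69  64  54  68  73  78  83  86  91  91  90]
 [  6   9   7   6  49  42  38  58  95  95  83  80  78  76  76  75]
 [  9   8   9  28  41  41  36  94  89  96  69  67  65  64  58  60]
 [  7   8   7  40  38  38  3
[... 954 characters left out ...]
9 129 127 127 126 129]
 [128 130 130 130 130 131 129 130 129 131 127 129 128 127 127 127]
 [128 130 129 132 133 131 130 128 130 129 129 127 126 125 127 128]
 [127 130 130 132 133 130 129 129 130 130 128 128 127 126 127 127]
 [129 129 129 132 133 129 131 130 130 130 130 129 127 127 126 128]
 [129 130 131 129 129 130 130 128 129 129 129 129 128 127 127 127]]
290 20 35.5 [0.2163 0.1923] [0.2086 0.1913]
310 20 34.5 [0.2008 0.1921] [0.1921 0.1912]
330 20 33.5 [0.1841 0.1923] [0.1741 0.1913]
360 20 33.5 [0.1557 0.1919] [0.1437 0.1909]
400 23 34.5 [0.1093 0.1918] [0.0939 0.1908]
440 20 36.5 [0.047  0.1925] [0.0271 0.1915]
tip [0.2243 0.2019] [0.2178 0.2017] cam [-0.22989292  0.32099661  0.20544557]
```

```bash
python3 - <<'E'
from h import *
c=dict(np.load('ci_w9.npz'));im=cv2.imread('pics/w9.png')
for (x0,y0) in((322,108),(363,141),(478,153)):
    print(im[y0-6:y0+6,x0-10:x0+11:2].max(2))
A=[onz('wrist',u,.084,c) for u in((322,108),(363,141.5),(478,154.5))]
print([loc(a).round(4) for a in A],[np.linalg.norm(A[i]-A[j]).round(4) for i,j in((0,1),(1,2),(0,2))])
for zz in(.074,.094):
    B=[onz('wrist',u,zz,c) for u in((322,108),(363,141.5),(478,154.5))];print(zz,[np.linalg.norm(B[i]-B[j]).round(4) for i,j in((0,1),(1,2),(0,2))])
for z,u in((.133,(365,80)),): print('jar',loc(onz('wrist',u,z,c)))
E
```

```text
[[181 181 182 183 186 187 190 188 182 184 186]
 [185 185 185 185 187 189 190 188 186 181 186]
 [184 186 186 184 183 182 182 184 185 187 188]
 [180 182 182 186 189 189 189 187 182 185 187]
 [180 181 183 162 143 142 150 197 185 187 186]
 [183 183 187 125 114 112 107 181 187 186 183]
 [186 187 193  96 114 105  83 138 186 184 183]
 [185 186 193  78  86  69  45 107 187 184 186]
 [181 181 190  78  81  60  47 112 192 192 188]
 [181 182 191  78  81  67  48 113 192 188 189]
 [183 183 193  80  81  65  50 108 187 183 183]
 [181 183 191  82  81  66  49 118 185 181 180]]
[[ 65  61  58  58  57  53  51  49  46  45  49]
 [ 65  61  58  57  55  52  51  50  47  46  44]
 [ 62  61  58  58  53  51  48  49  46  46  47]
 [ 63  59  58  60  60  62  53  47  47  47  46]
 [ 63  61  56  80  99 118  87  51  44  47  46]
 [ 62  61  52 137 143 142 145 126  42  45  44]
 [ 61  61  55 147 150 151  91  94  52  43  44]
 [ 59  59  59 128  98 109  68  73  53  45  44]
 [ 62  60  65 105  75  63  70  71  50  43  42]
 [ 66  61  73  92  93  57  63  63  50  41  45]
 [ 75  66  75  93  85  54  59  62  50  43  66]
 [ 73  80  84  92 
[... 234 characters left out ...]
4  35  43 100 102 105 106 106]
 [ 55  53  48  60 149 126 121  95 102 104 104]
 [ 53  50  48  77 152 141 136 118 101 103 104]
 [ 54  51  47  75 141 144 139 143 106 105 102]
 [ 55  49  44  86 113 139 145 145 114 104 105]
 [ 53  50  46  91  91 115 131 137 105 104 104]
 [ 52  50  43  89  88  90  90  79  68 104 104]
 [ 46  46  39  88  90  87  77  57  96 105 104]]
[array([0.0885, 0.0893, 0.084 ]), array([-0.0254,  0.1217,  0.084 ]), array([-0.1117,  0.039 ,  0.084 ])] [np.float64(0.1184), np.float64(0.1195), np.float64(0.2064)]
0.074 [np.float64(0.1281), np.float64(0.1293), np.float64(0.2234)]
0.094 [np.float64(0.1086), np.float64(0.1096), np.float64(0.1894)]
jar [0.02203808 0.07797612 0.133     ]
```

Request:
step_arm:
  moves:
    - [[40,0,-14],[0,0,0]]
    - [[75,0,-27],[0,0,0]]
    - [[75,0,-27],[0,0,0]]
    - [[90,0,16],[0,0,0]]
    - [[105,0,58],[0,0,0]]
    - [[105,0,58],[0,0,0]]
    - [[112,0,55],[0,0,0]]
    - [[118,0,53],[0,0,0]]
    - [[122,0,52],[0,0,0]]
    - [[125.5,0,50.5],[0,0,0]]

```text
clock: 18.92
tcp_pos: [0.5029, 0.1708, 0.1838]
tool_rot: [3.138, -1.225, -0.475]
wrist_force: [-2.2, 0.6, -2.7]
finger_gap: 0.0005
finger_force: 1.6
```

Request:
step_arm:
  moves:
    - [[0,0,0],[0,0,0]]
    - [[-11,0,4],[0,0,0]]
    - [[-11,0,4],[0,0,0]]
    - [[-30,0,-48],[0,0,0]]
    - [[-41,0,-81],[0,0,0]]
    - [[-80,0,-67],[0,0,0]]
    - [[-125,0,-51],[0,0,0]]
    - [[-125,0,-51],[0,0,0]]
    - [[-125,0,-51],[0,0,0]]

```text
clock: 20.05
tcp_pos: [0.4241, 0.2108, 0.0855]
tool_rot: [3.14, -1.229, -0.479]
wrist_force: [0.2, 0.3, 0.7]
finger_gap: 0.0001
finger_force: 0.0
```

```bash
cat > lev.py <<'E'
from h import *
import sys
n=sys.argv[1];c=dict(np.load('ci_%s.npz'%n));im=cv2.imread('pics/%s.png'%n)
for col in(285,300,310,330,360,400,440):
    g=im[:60,col].max(1);d=np.where(g<70)[0];print(col,d.min(),d.max()+.5,*[onx((col,d.max()+.5),x,c)[1:] for x in(-.051,-.038)])
print(im[0:44,252:288:2].max(2));
for r in(20.5,):print('tip',*[onx((266.5,r),x,c)[1:] for x in(-.034,-.021)],'cam',loc(c['eye']))
E
python3 look.py w10; python3 lev.py w10
```

```text
q [-1.06  0.99 -0.24  2.35  1.5   1.41  1.36] loc [-0.112   0.2376  0.0855] F [0.2 0.3 0.7] 20.05
285 11 23.5 [0.2198 0.2015] [0.2125 0.2011]
300 11 22.5 [0.2087 0.2017] [0.2005 0.2013]
310 10 22.5 [0.2008 0.2014] [0.1921 0.2011]
330 9 21.5 [0.1842 0.2019] [0.1743 0.2016]
360 11 22.5 [0.1561 0.2015] [0.1441 0.2011]
400 14 24.5 [0.11   0.2016] [0.0947 0.2013]
440 20 28.5 [0.0482 0.2016] [0.0284 0.2013]
[[ 84  87  86  85  86  85  87  86  83  83  85  85  84  86  85  85  84  84]
 [ 92  92  91  86  86  87  86  86  87  87  87  86  87  86  87  85  86  86]
 [ 92  93  90  87  86  87  86  86  87  87  86  87  86  87  87  87  87  86]
 [ 89  91  91  86  86  87  87  87  87  86  86  85  84  85  84  84  84  85]
 [ 90  90  88  85  84  85  85  83  83  82  83  84  83  82  81  82  82  82]
 [ 88  90  88  82  83  82  83  83  83  84  83  83  82  84  83  83  83  83]
 [ 87  87  90  84  84  84  84  85  83  82  84  82  83  84  83  82  83  83]
 [ 86  88  88  85  84  85  85  84  84  84  83  83  83  83  83  83  81  82]
 [ 85  85  86  85  84  85  83  84  83  84  84  84  83  83  80  81  83  83]
 [ 87  89  87  85  8
[... 1983 characters left out ...]
 130 129 130 127 128]
 [129 131 128 130 129 127 128 129 131 131 131 129 130 132 130 128 127 129]
 [127 126 126 126 128 128 129 130 131 130 130 129 129 132 131 128 127 129]
 [128 129 127 127 129 129 131 128 130 129 131 130 129 131 130 130 129 129]
 [126 129 127 127 129 129 129 129 130 130 129 129 130 131 129 130 128 127]
 [126 126 128 129 131 130 130 131 131 130 130 130 129 128 129 130 128 128]
 [127 130 127 129 131 130 132 129 133 129 131 130 129 131 130 130 130 128]
 [128 128 128 129 131 129 132 129 132 130 130 130 128 131 130 130 129 129]
 [130 129 129 130 130 131 131 130 131 131 130 131 129 130 129 130 128 129]]
tip [0.2244 0.2039] [0.2179 0.2038] cam [-0.23017118  0.32122928  0.20638963]
```

```bash
python3 - <<'E'
from jp import *
from scipy.optimize import least_squares
c=dict(np.load('ci_w9.npz'))
U=[((322,107),45.5),((363.5,140),105.5),((479,153),165.5)]
def f(p):
    r=[]
    cc=dict(c);cc['eye']=c['eye']+np.array([0,0,p[3]])
    for u,a in U:
        t=np.radians(a)+p[2]+h.P[2] if 0 else np.radians(a)+p[2]+P[2]
        r+=list(np.subtract(proj('wrist',(p[0]+.122*np.cos(t),p[1]+.122*np.sin(t),.084),cc),u))
    return np.array(r+[p[3]*300])
r=least_squares(f,[.575,-.008,0,0]);print(r.x,np.degrees(r.x[2]),f(r.x).round(1))
o=get_obs();q=o['q'];print(q.round(3))
D=np.array([-.3,.35,.2,1.9,.1,1.05,-.5])
show(path([q,D],[24])[1::2])
E
```

```text
[ 0.57579239 -0.00807802 -0.02405709  0.00058708] -1.3783699369198585 [-0.  -0.4  0.1  0.2 -0.   0.   0.2]
[-1.065  0.992 -0.237  2.354  1.5    1.409  1.355]
[[29, 35, 21], [-9.9, 1.9, 16.7]] [-0.16  0.18  0.1 ] [ 0.74 -0.58 -0.32]
[[52, 70, 35], [-19.5, 4.9, 33.5]] [-0.16  0.14  0.12] [ 0.62 -0.71 -0.33]
[[68, 104, 42], [-28.9, 9.2, 50.5]] [-0.17  0.11  0.13] [ 0.48 -0.8  -0.36]
[[78, 134, 45], [-38.0, 14.6, 67.5]] [-0.19  0.08  0.14] [ 0.33 -0.85 -0.41]
[[85, 158, 44], [-47.0, 21.5, 84.2]] [-0.2   0.06  0.15] [ 0.18 -0.86 -0.47]
[[88, 174, 41], [-55.6, 29.7, 100.7]] [-0.21  0.05  0.15] [ 0.04 -0.84 -0.54]
[[91, 184, 39], [-64.1, 39.5, 116.7]] [-0.22  0.04  0.16] [-0.08 -0.78 -0.63]
[[96, 186, 38], [-72.3, 51.1, 131.8]] [-0.22  0.04  0.16] [-0.16 -0.68 -0.71]
[[105, 182, 41], [-80.4, 64.7, 145.9]] [-0.21  0.04  0.17] [-0.22 -0.56 -0.8 ]
[[119, 174, 48], [72.0, -65.7, -128.8]] [-0.2   0.04  0.18] [-0.23 -0.43 -0.87]
[[140, 164, 60], [62.9, -64.8, -109.6]] [-0.18  0.03  0.19] [-0.2  -0.3  -0.93]
[[170, 154, 76], [54.3, -63.1, -90.4]] [-0.15  0.03  0.22] [-0.13 -0.17 -0.98]
```

```bash
python3 - <<'E'
from h import *
P=np.load('st.npy');P[:2]-=.013*np.array([np.cos(P[2]),np.sin(P[2])]);np.save('st.npy',P)
from scipy.spatial.transform import Slerp
o=get_obs();p0=o['tcp_pos'];Q0=R.from_euler('xyz',o['tool_rot'])
w=[((.3634,.2148,.2207),None,2),((.395,.11,.25),(-2.227,-.631,-2.047),7),((.385,.035,.262),(-2.614,.342,2.755),10)]
pp,QQ=p0,Q0
for p,r,n in w:
    Q=R.from_euler('xyz',r) if r else QQ
    S=Slerp([0,1],R.concatenate([QQ,Q]))
    for t in np.arange(1,n+1)/n:
        a=pp+(np.array(p)-pp)*t;print(list((Q0.inv().apply(a-p0)*1e3).round().astype(int)),list(np.degrees((Q0.inv()*S(t)).as_rotvec()).round().astype(int)))
    pp,QQ=np.array(p),Q
    if n==7: p0,Q0=pp,QQ;print('--')
E
```

```text
[np.int64(54), np.int64(12), np.int64(-49)] [np.int64(0), np.int64(0), np.int64(0)]
[np.int64(108), np.int64(25), np.int64(-98)] [np.int64(0), np.int64(0), np.int64(0)]
[np.int64(116), np.int64(36), np.int64(-89)] [np.int64(-4), np.int64(0), np.int64(8)]
[np.int64(123), np.int64(47), np.int64(-80)] [np.int64(-7), np.int64(0), np.int64(16)]
[np.int64(131), np.int64(58), np.int64(-71)] [np.int64(-11), np.int64(0), np.int64(24)]
[np.int64(139), np.int64(69), np.int64(-62)] [np.int64(-14), np.int64(0), np.int64(32)]
[np.int64(146), np.int64(81), np.int64(-53)] [np.int64(-18), np.int64(0), np.int64(40)]
[np.int64(154), np.int64(92), np.int64(-44)] [np.int64(-22), np.int64(0), np.int64(48)]
[np.int64(162), np.int64(103), np.int64(-35)] [np.int64(-25), np.int64(0), np.int64(57)]
--
[np.int64(6), np.int64(1), np.int64(4)] [np.int64(-3), np.int64(2), np.int64(10)]
[np.int64(13), np.int64(2), np.int64(8)] [np.int64(-6), np.int64(5), np.int64(19)]
[np.int64(19), np.int64(3), np.int64(12)] [np.int64(-9), np.int64(7), np.int64(29)]
[np.int64(26), np.int64(4), np.int64(16)] [np.int64(-12), np.int64(10), np.int64(38)]
[np.int64(32), np.int64(5), np.int64(20)] [np.int64(-15), np.int64(12), np.int64(48)]
[np.int64(39), np.int64(6), np.int64(24)] [np.int64(-17), np.int64(14), np.int64(58)]
[np.int64(45), np.int64(7), np.int64(28)] [np.int64(-20), np.int64(17), np.int64(67)]
[np.int64(52), np.int64(8), np.int64(32)] [np.int64(-23), np.int64(19), np.int64(77)]
[np.int64(58), np.int64(9), np.int64(36)] [np.int64(-26), np.int64(22), np.int64(86)]
[np.int64(65), np.int64(10), np.int64(40)] [np.int64(-29), np.int64(24), np.int64(96)]
```

Request:
step_arm:
  moves:
    - [[54,12,-49],[0,0,0]]
    - [[108,25,-98],[0,0,0]]
    - [[116,36,-89],[-4,0,8]]
    - [[123,47,-80],[-7,0,16]]
    - [[131,58,-71],[-11,0,24]]
    - [[139,69,-62],[-14,0,32]]
    - [[146,81,-53],[-18,0,40]]
    - [[154,92,-44],[-22,0,48]]
    - [[162,103,-35],[-25,0,57]]
    - [[162,103,-35],[-25,0,57]]
  jaw: 35

```text
clock: 21.35
tcp_pos: [0.3953, 0.108, 0.251]
tool_rot: [-2.222, -0.623, -2.055]
wrist_force: [-0.0, -0.2, 0.2]
finger_gap: 0.0325
finger_force: 0.0
```

Request:
step_arm:
  moves:
    - [[6,1,4],[-3,2,10]]
    - [[13,2,8],[-6,5,19]]
    - [[19,3,12],[-9,7,29]]
    - [[26,4,16],[-12,10,38]]
    - [[32,5,20],[-15,12,48]]
    - [[39,6,24],[-17,14,58]]
    - [[45,7,28],[-20,17,67]]
    - [[52,8,32],[-23,19,77]]
    - [[58,9,36],[-26,22,86]]
    - [[65,10,40],[-29,24,96]]

```text
clock: 22.6
tcp_pos: [0.3843, 0.0352, 0.2605]
tool_rot: [-2.62, 0.344, 2.75]
wrist_force: [-0.3, -0.9, -0.9]
finger_gap: 0.033
finger_force: 0.0
```

```bash
python3 - <<'E'
from h import *
o=get_obs();print(o['q'].round(2),loc(o['tcp_pos']).round(3))
go(W((-.165,.03,.2)),P[2],np.radians(12))
E
```

```text
[-0.73  0.28  0.15  2.05  0.56  1.16  0.19] [-0.163  0.069  0.261]
shift [ 3.3  1.3 72.1] turn [ -0.4  49.3 141.4]
```

```bash
cat >> h.py <<'E'
def gof(pos,psi,th,o=None):
    o=o or get_obs();Q=R.from_euler('xyz',o['tool_rot']);T=pose(psi,th)*R.from_euler('z',np.pi)
    print('shift',(Q.inv().apply(np.array(pos)-o['tcp_pos'])*1e3).round(1),'turn',np.degrees((Q.inv()*T).as_rotvec()).round(1))
E
python3 - <<'E'
from h import *
gof(W((-.165,.03,.2)),P[2],np.radians(12))
from ik import *
Q=pose(P[2],np.radians(12))*R.from_euler('z',np.pi)
for X in[(-.165,.03,.2),(-.1,.03,.2),(-.1,.03,.07),(-.085,-.061,.07),(-.085,.061,.07)]:
    q,e=ik(W(X),Q,np.array([-.1,.4,0,2.,.1,.9,1.7]));print(X,q.round(2),round(e,4))
E
```

```text
shift [ 3.3  1.3 72.1] turn [-37.5  -0.3 -30.8]
(-0.165, 0.03, 0.2) [-0.03  0.14  0.01  2.27 -0.05  0.53  1.73] 0.0
(-0.1, 0.03, 0.2) [-0.03  0.24 -0.01  2.12 -0.04  0.57  1.7 ] 0.0
(-0.1, 0.03, 0.07) [-0.    0.49 -0.05  2.26  0.01  0.19  1.66] 0.0
(-0.085, -0.061, 0.07) [ 0.27  0.53 -0.14  2.17  0.04  0.25  1.83] 0.0
(-0.085, 0.061, 0.07) [-0.11  0.5  -0.01  2.22 -0.    0.21  1.6 ] 0.0
```

Request:
step_arm:
  moves:
    - [[1,0,15],[-7,0,-6]]
    - [[2,0,30],[-15,0,-12]]
    - [[2,0,45],[-22,0,-18]]
    - [[3,1,60],[-30,0,-25]]
    - [[3,1,72],[-37,0,-31]]
    - [[3,1,72],[-37,0,-31]]
    - [[3,1,72],[-37,0,-31]]
  jaw: 38

```text
clock: 23.48
tcp_pos: [0.3872, -0.0051, 0.2002]
tool_rot: [-3.132, 0.199, -2.997]
wrist_force: [0.4, 0.2, -0.6]
finger_gap: 0.0355
finger_force: 0.0
```

```bash
cat > pin.py <<'E'
from h import *
import sys
C=np.array([.5758,-.0081])
def pin(a,z):t=np.radians(a)+P[2];return np.array([C[0]+.122*np.cos(t),C[1]+.122*np.sin(t),z])
if __name__=='__main__':
    o=get_obs();d=o['tcp_pos'][:2]-C;print('q',o['q'].round(2),'r',np.hypot(*d).round(4),'ang',(np.degrees(np.arctan2(d[1],d[0])-P[2])%360).round(2),'gap',o['finger_gap'])
    for s in sys.argv[1:]:
        a,z=map(float,s.split(','));print(a,z,end=' ');gof(pin(a,z),P[2],np.radians(8),o)
E
python3 pin.py 164.1,.12 164.1,.07; python3 look.py w11;python3 - <<'E'
from pin import *
c=dict(np.load('ci_w11.npz'));im=cv2.imread('pics/w11.png')
hsv=cv2.cvtColor(im,cv2.COLOR_BGR2HSV);m=cv2.inRange(hsv,(5,120,40),(20,255,200));k,l,s,ce=cv2.connectedComponentsWithStats(m)
print([(s[i].tolist(),ce[i].round().tolist()) for i in range(1,k) if s[i,4]>60])
for a in(104.1,164.1,224.1):
    u=proj('wrist',pin(a,.084),c);print(a,np.round(u,1))
    x,y=map(int,np.round(u))
    if 12<x<628 and 12<y<388:print(im[y-12:y+13:2,x-14:x+15:2].max(2))
E
```

```text
q [-0.09  0.14  0.06  2.28 -0.04  0.53  1.72] r 0.1887 ang 171.03 gap 0.035469188273806455
164.1 0.12 shift [-51.8   4.6  92.2] turn [-0.5  3.4  0.2]
164.1 0.07 shift [-41.9   5.  141.2] turn [-0.5  3.4  0.2]
q [-0.09  0.14  0.06  2.28 -0.04  0.53  1.72] loc [-0.1658  0.029   0.2002] F [ 0.4  0.2 -0.6] 23.475
[([587, 235, 22, 13, 110], [598.0, 240.0]), ([290, 238, 9, 27, 145], [294.0, 249.0]), ([236, 250, 17, 59, 448], [243.0, 279.0]), ([325, 250, 29, 16, 316], [339.0, 258.0]), ([387, 250, 17, 59, 475], [396.0, 280.0]), ([165, 296, 349, 46, 6060], [347.0, 326.0])]
104.1 [392.7 290.3]
[[ 36  37  38  36  37  37  38  38  36  55  81 102  50  11  18]
 [ 37  37  39  37  38  38  37  38  34  56  74 118  54   9  24]
 [ 38  37  37  38  38  38  38  39  30  51  65  84  45  10  28]
 [ 39  39  39  38  38  39  38  39  36  53  87 109  31   8  32]
 [ 37  38  37  39  38  39  37  39  40  61  82 101  40  11  34]
 [ 38  38  37  37  38  36  37  38  38  61  72 100  31  12  15]
 [ 37  37  37  38  36  37  38  37  49  60  87  99  16  10  18]
 [ 34  34  35  34  34  34  34  35  48  54  82  96  11  12  19]
 [ 34
[... 1095 characters left out ...]
5  76  76  78  74 105 110 108 109  73  78  80  82  82]]
224.1 [219.1 250.2]
[[13 12 12 12 14 12 12 12 13 13 11 13 11 11 13]
 [14 13 14 12 14 11 14 14 15 13 12 12 12 13 12]
 [13 12 12 12 13 14 12 13 12 14 12 12 13 12 11]
 [12 13 13 12 12 13 12 14 12 11 13 13 13 11 14]
 [12 11 11 12 11 11 13 14 13 12 11 10 12 14 12]
 [12 15 13 13 12 13 13 12 11 13 12 14 11 12 12]
 [13 13 13 13 14 13 12 14 13 13 12 12 12 11 12]
 [12 12 13 14 12 12 13 13 13 12 12 12 13 12 14]
 [12 13 13 12 11 12 11 11 12 12 12 11 11 11 11]
 [12 13 12 14 13 11 12 11 12  9 10 12 11 13 13]
 [12 14 12 11 12 11 14 14 12 10 12 10 12 12 13]
 [12 12 12 10 13 10 10 13 12 12 13 12 12 13 13]
 [15 13 15 14 13 11 11 12 11 11 14 12 13 13 10]]
```

Request:
step_arm:
  moves:
    - [[-26,2,46],[0,2,0]]
    - [[-52,5,92],[0,3,0]]
    - [[-52,5,92],[0,3,0]]
    - [[-47,5,117],[0,3,0]]
    - [[-42,5,141],[0,3,0]]
    - [[-42,5,141],[0,3,0]]

```text
clock: 24.28
tcp_pos: [0.4545, 0.0091, 0.0705]
tool_rot: [-3.132, 0.145, -2.998]
wrist_force: [-0.3, -0.3, 0.3]
finger_gap: 0.0356
finger_force: 0.0
```

Request:
step_arm:
  moves:
    - [[0,0,0],[0,0,0]]
    - [[0,0,0],[0,0,0]]
    - [[0,0,0],[0,0,0]]
  jaw: 0

```text
clock: 24.65
tcp_pos: [0.457, 0.0088, 0.0711]
tool_rot: [-3.132, 0.149, -3.0]
wrist_force: [-0.9, 0.8, 5.4]
finger_gap: 0.0105
finger_force: 30.1
```

```bash
python3 pin.py 164.1,.07 172,.07 180,.07 188,.07 195,.07 202,.07 210.1,.07
```

```text
q [-0.09  0.5   0.03  2.24 -0.07  0.25  1.72] r 0.12 ang 163.86 gap 0.010541245177617625
164.1 0.07 shift [2.2 0.1 0.8] turn [-0.6  0.5  0.1]
172.0 0.07 shift [  5.6 -16.4   0.5] turn [-0.6  0.5  0.1]
180.0 0.07 shift [  6.8 -33.4   0.5] turn [-0.6  0.5  0.1]
188.0 0.07 shift [  5.7 -50.3   0.8] turn [-0.6  0.5  0.1]
195.0 0.07 shift [  2.8 -64.9   1.4] turn [-0.6  0.5  0.1]
202.0 0.07 shift [ -1.9 -79.1   2.2] turn [-0.6  0.5  0.1]
210.1 0.07 shift [ -9.3 -94.5   3.5] turn [-0.6  0.5  0.1]
```

Request:
step_arm:
  moves:
    - [[2,-8,0],[0,0,0]]
    - [[3.5,-16.5,0],[0,0,0]]
    - [[4.5,-33.5,0],[0,0,0]]
    - [[3.5,-50.5,0],[0,0,0]]
    - [[0.5,-65,0.5],[0,0,0]]
    - [[-4,-79,1.5],[0,0,0]]
    - [[-11.5,-94.5,2.5],[0,0,0]]
    - [[-11.5,-94.5,2.5],[0,0,0]]

```text
clock: 25.65
tcp_pos: [0.4823, -0.0853, 0.0711]
tool_rot: [-3.13, 0.15, -3.002]
wrist_force: [-1.8, -1.9, 6.6]
finger_gap: 0.0094
finger_force: 30.1
```

Request:
step_arm:
  moves:
    - [[0,0,0],[0,0,0]]
    - [[0,0,0],[0,0,0]]
    - [[-8,0,-55],[0,0,0]]
    - [[-8,0,-55],[0,0,0]]
  jaw: 38

```text
clock: 26.15
tcp_pos: [0.4837, -0.0826, 0.1288]
tool_rot: [-3.13, 0.155, -2.999]
wrist_force: [-0.2, -0.4, -0.1]
finger_gap: 0.035
finger_force: 0.0
```

```bash
python3 pin.py 150.1,.125 150.1,.07; python3 look.py w12; python3 - <<'E'
from pin import *
c=dict(np.load('ci_w12.npz'));im=cv2.imread('pics/w12.png')
for a in(150.1,210.1):
    u=proj('wrist',pin(a,.084),c);print(a,np.round(u,1))
    x,y=map(int,np.round(u))
    if 12<x<612 and 12<y<388:print(im[y-12:y+13:2,x-28:x+29:4].max(2))
E
```

```text
q [ 0.18  0.42 -0.04  2.1  -0.03  0.47  1.88] r 0.1185 ang 210.93 gap 0.0350315533871314
150.1 0.125 shift [  4.4 121.8   1.7] turn [-0.7  0.9  0.1]
150.1 0.07 shift [ 12.8 122.4  56.1] turn [-0.7  0.9  0.1]
q [ 0.18  0.42 -0.04  2.1  -0.03  0.47  1.88] loc [-0.0812 -0.0613  0.1288] F [-0.2 -0.4 -0.1] 26.15
150.1 [472.9 198.4]
[[232 234 158  58  65  68  69 114 131 134 134 136 113 112 115]
 [234 235 225  45  62  67  67 124 148 133 134 137 112 112 114]
 [234 235 217 176  57  65 112 188 178 128 135 133 114 116 114]
 [234 235 235 217  48  61 166 183 174 140 134 114 117 117 113]
 [247 239 222 210 173  54 165 177 170 243 134 116 117 115 113]
 [123 157 223 213 218  37 160 172 183 237 125 124 118 124 118]
 [130 129 124 226 214 197 158 166 232 236 199  43  73  43  66]
 [129 130 129  75 191 240 188 148 242 238 242  48  48  49  35]
 [131 131 130 133  95 120 117 117 114 241 123  46  49  47  51]
 [130 131 129 131 132 130 131 129 131 129 132  44  49  50  74]
 [131 132 130 132 132 130 131 128 130 132 132  82  49  48  85]
 [131 131 131 132 131 131 130 128 130 132 132 137  49  47  95]
 [131 129 130 1
[... 188 characters left out ...]
8 129]
 [116 134 128 130 130  65  63  67  58  94 126 127 127 129 130]
 [135 130 130 129 130  63 151 156  57  97 111 130 129 129 129]
 [131 130 131 131 130  79 114 170 155  95  91 130 129 129 129]
 [131 129 130 132 132  89  89  85  91  96  90 132 130 129 129]
 [130 130 128 129 132  87  88  88  85  97  95 134 129 129 130]
 [132 130 127 130 131  81  86  86  83  95  96 135 131 132 132]
 [131 129 127 128 131 116  85  86  87  94 120 131 129 131 130]
 [130 130 127 130 130 132  96  95 113 100 127 131 129 130 131]
 [130 129 129 131 130 130 132 132 129 134 133 128 129 130 132]
 [130 129 130 131 130 131 130 131 130 131 129 129 129 131 131]
 [131 130 129 130 132 131 131 129 129 130 129 128 129 131 129]]
```

Request:
step_arm:
  moves:
    - [[4,50,2],[0,0,0]]
    - [[4,100,2],[0,1,0]]
    - [[4,122,2],[0,1,0]]
    - [[4,122,2],[0,1,0]]
    - [[8,122,28],[0,1,0]]
    - [[12.5,122,53],[0,1,0]]
    - [[12.5,122,53],[0,1,0]]

```text
clock: 27.08
tcp_pos: [0.458, 0.0348, 0.0687]
tool_rot: [-3.131, 0.125, -3.003]
wrist_force: [-0.2, 0.0, 0.5]
finger_gap: 0.0353
finger_force: 0.0
```

Request:
step_arm:
  moves:
    - [[0,0,0],[0,0,0]]
    - [[0,0,0],[0,0,0]]
    - [[0,0,0],[0,0,0]]
  jaw: 0

```text
clock: 27.45
tcp_pos: [0.4607, 0.0364, 0.0713]
tool_rot: [-3.131, 0.133, -3.0]
wrist_force: [1.3, -1.2, 0.7]
finger_gap: 0.0104
finger_force: 30.0
```

```bash
python3 pin.py 150.1,.073 157,.073 165,.073 173,.073 181,.073 189,.073 197,.073 204,.073 210.1,.073
```

```text
q [-0.15  0.51  0.03  2.22 -0.01  0.29  1.59] r 0.1234 ang 150.8 gap 0.010449939175288577
150.1 0.073 shift [-2.2  0.6 -1.4] turn [-0.6 -0.4  0. ]
157.0 0.073 shift [  4.3 -12.6  -2.2] turn [-0.6 -0.4  0. ]
165.0 0.073 shift [  9.8 -28.7  -2.7] turn [-0.6 -0.4  0. ]
173.0 0.073 shift [ 13.1 -45.4  -3. ] turn [-0.6 -0.4  0. ]
181.0 0.073 shift [ 13.9 -62.4  -2.9] turn [-0.6 -0.4  0. ]
189.0 0.073 shift [ 12.5 -79.3  -2.6] turn [-0.6 -0.4  0. ]
197.0 0.073 shift [  8.7 -95.9  -1.9] turn [-0.6 -0.4  0. ]
204.0 0.073 shift [   3.5 -109.8   -1. ] turn [-0.6 -0.4  0. ]
210.1 0.073 shift [-2.300e+00 -1.214e+02 -1.000e-01] turn [-0.6 -0.4  0. ]
```

Request:
step_arm:
  moves:
    - [[3.5,-6.5,-1],[0,0,0]]
    - [[6.5,-13,-2],[0,0,0]]
    - [[12,-29,-3],[0,0,0]]
    - [[15.5,-46,-3],[0,0,0]]
    - [[16,-63,-3],[0,0,0]]
    - [[14.5,-80,-3],[0,0,0]]
    - [[11,-96,-2],[0,0,0]]
    - [[5.5,-110,-1],[0,0,0]]
    - [[0,-120,0],[0,0,0]]
    - [[0,-120,0],[0,0,0]]

```text
clock: 28.7
tcp_pos: [0.4751, -0.0847, 0.0713]
tool_rot: [-3.13, 0.127, -3.004]
wrist_force: [-4.3, -3.8, -2.0]
finger_gap: 0.0078
finger_force: 30.0
```

```bash
python3 pin.py 210,.073; python3 - <<'E'
from h import *
im=grab_frame('top');cv2.imwrite('pics/top2.png',im)
E
```

```text
q [ 0.19  0.53 -0.06  2.16  0.03  0.33  1.82] r 0.1265 ang 209.2 gap 0.007759035419508756
210.0 0.073 shift [-5.   0.7 -1.1] turn [-0.7 -0.7 -0.2]
```

Request:
step_arm:
  moves:
    - [[0,0,0],[0,0,0]]
    - [[0,0,0],[0,0,0]]
    - [[-7,0,-50],[0,0,0]]
    - [[-7,20,-60],[0,0,0]]
    - [[25,60,-90],[0,0,0]]
    - [[50,60,-140],[0,0,0]]
    - [[50,60,-140],[0,0,0]]
    - [[50,60,-140],[0,0,0]]
  jaw: 45

```text
clock: 29.75
tcp_pos: [0.402, -0.0305, 0.2038]
tool_rot: [-3.131, 0.133, -3.0]
wrist_force: [-0.3, 0.0, 0.7]
finger_gap: 0.0417
finger_force: 0.0
```

```bash
python3 look.py w13; python3 - <<'E'
from pin import *
c=dict(np.load('ci_w13.npz'));im=cv2.imread('pics/w13.png')
for a in(150,210):
    u=proj('wrist',pin(a,.084),c);print(a,np.round(u,1));x,y=map(int,np.round(u))
    print(im[y-14:y+15:2,x-28:x+29:3].max(2))
J=[*(C+.074*np.array([np.cos(np.pi+P[2]),np.sin(np.pi+P[2])])),.133];u=proj('wrist',J,c);print('jar top',u)
hsv=cv2.cvtColor(im,cv2.COLOR_BGR2HSV);m=cv2.inRange(hsv,(3,110,30),(22,255,220));k,l,s,ce=cv2.connectedComponentsWithStats(m)
print([(s[i].tolist(),ce[i].round(1).tolist()) for i in range(1,k) if s[i,4]>60])
e=.074
for a,z in((180,.133),(180,.1),(120,.093),(240,.093)):
    t=np.radians(a)+P[2];print(a,z,np.round(proj('wrist',(C[0]+e*np.cos(t),C[1]+e*np.sin(t),z),c),1))
E
```

```text
q [ 0.09  0.18 -0.07  2.19  0.    0.64  1.73] loc [-0.1547  0.0018  0.2038] F [-0.3  0.   0.7] 29.75
150 [375.6 237. ]
[[168 168 203 207  54  71  80  60  46  46 134 164 173 181  52  33  90  89
   89]
 [170 171 174  83  72  75  74  75  76  68 110 168 163 170 126  32  91  89
   89]
 [144 164 174  41  61  75  74  75  74  75  73  91 170 167 181  82  94  89
   91]
 [ 76  70  77  15  17  74  74  73  74  74  74  72 123 168 169 168  54  56
   55]
 [ 79  78 101  10  13  75  73  74  73  73  75  74  68 172 167 177 130  38
   39]
 [ 78  79 101  12   6  71  74  73  74  73  74  73  73  98 167 167 191  80
   39]
 [ 78  79  81  13  10  67  74  75  74  74  74  73  73  76 131 175 177  98
   33]
 [ 78  78  79  10   9  32  75  73  75  74  74  75  74  73  64  65  67  79
    8]
 [ 76  78  81   7   8   1  70  75  74  75  68  65  73  75  76  76  76  81
    5]
 [ 77  77  81   2   9   5  68  64  70  69  68  65  64  64  66  67  77  84
    7]
 [ 78  79  80   3   8   8  44  64  65  65  65  65  65  65  65  65  78  85
    9]
 [ 78  79  80   4   8   8  29  65  65  64  65  65  66  64  65  64  71  86
    9]
 [ 78  77
[... 1153 characters left out ...]
  54 109  62  66  64  65  65  65  65  65  65  68   3   9   7 118
  109]
 [ 12  12  37  87  65  64  65  64  65  65  64  65  64  40   7  10   8 117
  108]
 [ 10  10  12  63  65  64  65  65  65  64  65  66  66  27   8   7   8 112
  109]
 [ 58  10   3  65  66  65  65  65  65  65  65  64  66   9   8   9  10 109
  108]]
jar top (np.float64(317.6913302817148), np.float64(289.83567768937615))
[([301, 234, 37, 32, 1010], [319.2, 251.1]), ([592, 236, 27, 12, 167], [605.1, 241.6]), ([223, 250, 18, 58, 598], [230.0, 278.6]), ([399, 250, 18, 58, 602], [409.0, 278.6]), ([177, 305, 348, 38, 6472], [355.0, 326.5])]
180 0.133 [317.7 289.8]
180 0.1 [318.1 270.4]
120 0.093 [374.  292.4]
240 0.093 [262.6 291.7]
```

```bash
python3 -c "
from h import *
gof(W((-.16,0,.25)),P[2],np.radians(30))"
```

```text
shift [ -1.2  -2.2 -47.1] turn [ -0.5 -22.5   0.2]
```

Request:
step_arm:
  moves:
    - [[0,0,-20],[0,-8,0]]
    - [[0,0,-40],[0,-16,0]]
    - [[0,0,-47],[0,-22,0]]
    - [[0,0,-47],[0,-22,0]]
    - [[0,0,-47],[0,-22,0]]

```text
clock: 30.42
tcp_pos: [0.3959, -0.0312, 0.2498]
tool_rot: [-3.13, 0.513, -2.996]
wrist_force: [-0.1, 0.1, 0.1]
finger_gap: 0.0418
finger_force: 0.0
```

```bash
python3 look.py w14; python3 - <<'E'
from pin import *
c=dict(np.load('ci_w14.npz'));im=cv2.imread('pics/w14.png')
for a in(150,210):
    u=proj('wrist',pin(a,.084),c);print(a,np.round(u,1),np.round(proj('wrist',pin(a,.05),c),1));x,y=map(int,np.round(u))
    print(im[y-16:y+17:2,x-20:x+21:2].max(2))
hsv=cv2.cvtColor(im,cv2.COLOR_BGR2HSV);m=cv2.inRange(hsv,(3,110,30),(22,255,220));k,l,s,ce=cv2.connectedComponentsWithStats(m)
print([(s[i].tolist(),ce[i].round(1).tolist()) for i in range(1,k) if s[i,4]>60])
for a,z in((180,.133),(180,.09),(180,.06),(120,.07),(240,.07)):
    t=np.radians(a)+P[2];print(a,z,np.round(proj('wrist',(C[0]+.074*np.cos(t),C[1]+.074*np.sin(t),z),c),1))
for y in(-.14,.14):print('corner',y,np.round(proj('wrist',W((-.12,y,.012)),c),1))
E
```

```text
q [ 0.21 -0.03 -0.08  2.41 -0.45  0.29  2.24] loc [-0.1609  0.0019  0.2498] F [-0.1  0.1  0.1] 30.425
150 [370.5 165.5] [367.2 149.1]
[[188 186 185 188 192 186 144  65  56  60  58  92 190 181 180 192 204 117
   74  38  33]
 [194 186 186 185 185 186 193 104  54  60  59  64 195 182 181 180 183 194
  135  94  39]
 [ 92 155 199 195 187 185 187 137  51  58  58  63 151 184 180 181 182 186
  204 136  87]
 [ 87  82  78  72 149 148 152 143  51  58  59  61 132 187 183 183 183 183
  186 213 135]
 [ 88  87  87  85  84  84  85  75  52  58  59  58  68 195 187 183 183 185
  183 185 210]
 [ 87  87  88  87  86  85  87  88  50  52  79 102  70 122 124 199 138 133
  154 191 159]
 [ 88  87  88  87  87  86  85  88  62 107 131 135 144  90  83  76  80  83
   76  72  78]
 [ 88  89  87  88  87  88  87  86  73 126 126 131 138  99  86  86  86  85
   85  85  85]
 [ 87  86  87  87  87  87  86  86  85 124 130 135 121  87  87  87  87  87
   87  86  86]
 [ 87  87  89  88  88  87  86  86  87  89  92  95  82  87  87  86  87  88
   87  88  86]
 [ 86  89  87  86  87  85  86  86  87  87  86  86  87  87  88  86  87  86
  
[... 1997 characters left out ...]
7 102]
 [118 118 120 119 120 121  67  47  54  57  53  53  53  54  52  52  53  54
   47  36  29]]
[([302, 159, 35, 46, 1145], [319.5, 179.2]), ([530, 177, 73, 54, 1288], [559.1, 194.3]), ([353, 181, 29, 25, 385], [366.1, 189.8]), ([259, 182, 29, 25, 381], [273.9, 190.3]), ([268, 219, 24, 23, 167], [284.5, 226.7]), ([349, 219, 26, 20, 147], [356.9, 225.9]), ([309, 239, 25, 14, 183], [320.6, 244.7]), ([223, 250, 18, 58, 603], [230.0, 278.6]), ([399, 250, 18, 58, 605], [409.0, 278.7]), ([177, 305, 348, 38, 5860], [358.3, 327.9])]
180 0.133 [318.2 214.2]
180 0.09 [318.6 188.6]
180 0.06 [318.8 173.1]
120 0.07 [366.  199.4]
240 0.07 [271.7 198.8]
corner -0.14 [215.2 112.7]
corner 0.14 [424.2 113.6]
```

```bash
python3 -c "
from bench import *
print(close_job())"
```

```text
the job is handed in; nothing more can be done
None
```

I handed the job in at about 30 s. The sash ledge was raised to within about 1 mm of the pointer (slightly low), and the carousel was then turned by its pins until the tall jar faced front to within about 1°. Both figures are my own camera measurements, and the ledge was not measured again after the carousel was turned.

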